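# Scoop fixture nuts into the parts dish

## Task

One clamping fixture needs at least four of the hex nuts: take the hand scoop from the rubber mat and use it, not the fingers, to scoop nuts out of the open-fronted bin and tip them into the round parts dish. Leave no nut on the bench or in the scoop: each one ends in the dish or still in the bin. Then lay the scoop back on the mat, flat on its bottom with the bowl facing up, and leave the spanner, the can and the case where they are.

Things in the scene. Friction and masses are not known exactly. Their poses are not given: they have to be found in the camera images.
- bin: grey sheet-steel stock bin fixed to the bench, 156 mm wide (y), open on top: low sloping lip at its -x end (robot's side, yaw within 20 degrees), high back at +x. Origin on the bench under the middle of its flat floor, z up. Side walls (inner faces y = +-75 mm) are 70 mm high from the back to x = -45, then fall to 30 mm at x = -139
- bin_floor (a point): middle of the bin's flat floor, on its upper face, 4 mm above the bench; the bin's axes. The floor reaches 85 mm either way in x and 75 mm in y; at x = +85 stands the upright back wall, 70 mm high
- bin_lip (a point): middle of the lip's rim, at (-135, 0, 30) mm in the bin's frame; the lip slopes straight down from here to the floor's edge at x = -85 mm; its wall is 4 mm thick
- dish: round stainless parts dish held to the bench by its magnet (it does not move): 154 mm across the rim, rim 40 mm high; flat inner floor about 120 mm across, 12 mm above the bench; walls flare out. Origin on the bench under its centre
- dish_in (a point): centre of the dish's inner floor, 12 mm above the bench
- mat: black rubber mat fixed flat on the bench, 260 mm (its x) x 140 mm (its y), 4 mm thick; origin on the bench under its centre. The scoop lies on it at the start
- scoop: loose hand scoop, about 0.24 kg: flat-bottomed aluminium bowl 100 mm long (x), 94 mm wide, with a straight black handle behind it (-x; it points roughly to the robot at the start). Origin under the middle of the bowl's flat bottom; x to the open nose, z up out of the bowl. Back wall at x = -50 mm, 42 mm high; sides swept back: 42 mm high to x = -25, 26 mm at x = 0, nothing at the nose
- scoop_grip (a point): where to hold the handle: (-107, 0, 60) mm in the scoop's frame; the scoop's axes. The handle rises backwards at 30 degrees through this point and is straight, with flat upright sides 20 mm apart (y), 24 mm deep, for 45 mm ahead of the point and 60 mm behind it. Whole scoop balances about 70 mm ahead of it
- scoop_nose (a point): middle of the nose edge on the underside: (50, 0, 0) mm in the scoop's frame; the scoop's axes. The bowl's bottom is 2.5 mm thick, bevelled over the last 30 mm to a thin edge (0.5 mm) here
- scoop_bowl (a point): middle of the hollow of the bowl: (0, 0, 15) mm in the scoop's frame, the scoop's axes
- nut0: loose steel M16 hex nut like the other nine: 24 mm across flats, 27.7 mm across corners, 14.8 mm high, about 34 g, bored 14 mm, edges chamfered 2 mm, lightly oiled (slides easily); origin at its middle, z along the bore. It starts lying flat in the bin
- nut1: loose hex nut, the same as nut0
- nut2: loose hex nut, the same as nut0
- nut3: loose hex nut, the same as nut0
- nut4: loose hex nut, the same as nut0
- nut5: loose hex nut, the same as nut0
- nut6: loose hex nut, the same as nut0
- nut7: loose hex nut, the same as nut0
- nut8: loose hex nut, the same as nut0
- nut9: loose hex nut, the same as nut0
- spanner: bystander: steel spanner, 240 mm long, loose on the bench to the left; leave it alone. Origin under its middle
- can: bystander: round can, 66 mm across and 110 mm high, loose, beyond the work; leave it alone. Origin under its middle
- case: bystander: flat closed gauge case, 70 x 150 x 22 mm, loose, beyond the work; leave it alone. Origin under its middle
Mind the look-alikes: they are no part of the job. What is shaped like the scoop but green or orange is not meant.

How it is judged:
On the way:
1. The scoop has carried at least one nut clear of the bin (in its bowl, the nut more than 80 mm above the bench or more than 160 mm from the bin's origin) (((distance between nut0 and scoop_bowl below 0.065 m and (height (world z) of nut0 above 0.08 m or horizontal distance between nut0 and bin above 0.16 m)) or (distance between nut1 and scoop_bowl below 0.065 m and (height (world z) of nut1 above 0.08 m or horizontal distance between nut1 and bin above 0.16 m)) or (distance between nut2 and scoop_bowl below 0.065 m and (height (world z) of nut2 above 0.08 m or horizontal distance between nut2 and bin above 0.16 m)) or (distance between nut3 and scoop_bowl below 0.065 m and (height (world z) of nut3 above 0.08 m or horizontal distance between nut3 and bin above 0.16 m)) or (distance between nut4 and scoop_bowl below 0.065 m and (height (world z) of nut4 above 0.08 m or horizontal distance between nut4 and bin above 0.16 m)) or (distance between nut5 and scoop_bowl below 0.065 m and (height (world z) of nut5 above 0.08 m or horizontal distance between nut5 and bin above 0.16 m)) or (distance between nut6 and scoop_bowl below 0.065 m and (height (world z) of nut6 above 0.08 m or horizontal distance between nut6 and bin above 0.16 m)) or (distance between nut7 and scoop_bowl below 0.065 m and (height (world z) of nut7 above 0.08 m or horizontal distance between nut7 and bin above 0.16 m)) or (distance between nut8 and scoop_bowl below 0.065 m and (height (world z) of nut8 above 0.08 m or horizontal distance between nut8 and bin above 0.16 m)) or (distance between nut9 and scoop_bowl below 0.065 m and (height (world z) of nut9 above 0.08 m or horizontal distance between nut9 and bin above 0.16 m)))), for 0.2 s.
At the end, for the whole second after the job is handed in: At least four nuts lie in the dish (middles within 74 mm of the centre of its inner floor); every nut is in the dish or inside the bin, at rest; the scoop lies still on its flat bottom on the mat, bowl up (tilt under 0.1 rad), its origin within 100 mm along and 50 mm across of the mat's middle (((distance between each of nut5, nut6, nut7, nut8 and dish_in below 0.074 m or distance between each of nut5, nut6, nut7, nut9 and dish_in below 0.074 m or distance between each of nut5, nut6, nut8, nut9 and dish_in below 0.074 m or distance between each of nut5, nut7, nut8, nut9 and dish_in below 0.074 m or distance between each of nut6, nut7, nut8, nut9 and dish_in below 0.074 m) or ((distance between nut0 and dish_in below 0.074 m or distance between nut1 and dish_in below 0.074 m or distance between nut2 and dish_in below 0.074 m or distance between nut3 and dish_in below 0.074 m or distance between nut4 and dish_in below 0.074 m) and (distance between each of nut5, nut6, nut7 and dish_in below 0.074 m or distance between each of nut5, nut6, nut8 and dish_in below 0.074 m or distance between each of nut5, nut6, nut9 and dish_in below 0.074 m or distance between each of nut5, nut7, nut8 and dish_in below 0.074 m or distance between each of nut5, nut7, nut9 and dish_in below 0.074 m or distance between each of nut5, nut8, nut9 and dish_in below 0.074 m or distance between each of nut6, nut7, nut8 and dish_in below 0.074 m or distance between each of nut6, nut7, nut9 and dish_in below 0.074 m or distance between each of nut6, nut8, nut9 and dish_in below 0.074 m or distance between each of nut7, nut8, nut9 and dish_in below 0.074 m)) or ((distance between each of nut0, nut1 and dish_in below 0.074 m or distance between each of nut0, nut2 and dish_in below 0.074 m or distance between each of nut0, nut3 and dish_in below 0.074 m or distance between each of nut0, nut4 and dish_in below 0.074 m or distance between each of nut1, nut2 and dish_in below 0.074 m or distance between each of nut1, nut3 and dish_in below 0.074 m or distance between each of nut1, nut4 and dish_in below 0.074 m or distance between each of nut2, nut3 and dish_in below 0.074 m or distance between each of nut2, nut4 and dish_in below 0.074 m or distance between each of nut3, nut4 and dish_in below 0.074 m) and (distance between each of nut5, nut6 and dish_in below 0.074 m or distance between each of nut5, nut7 and dish_in below 0.074 m or distance between each of nut5, nut8 and dish_in below 0.074 m or distance between each of nut5, nut9 and dish_in below 0.074 m or distance between each of nut6, nut7 and dish_in below 0.074 m or distance between each of nut6, nut8 and dish_in below 0.074 m or distance between each of nut6, nut9 and dish_in below 0.074 m or distance between each of nut7, nut8 and dish_in below 0.074 m or distance between each of nut7, nut9 and dish_in below 0.074 m or distance between each of nut8, nut9 and dish_in below 0.074 m)) or ((distance between each of nut0, nut1, nut2 and dish_in below 0.074 m or distance between each of nut0, nut1, nut3 and dish_in below 0.074 m or distance between each of nut0, nut1, nut4 and dish_in below 0.074 m or distance between each of nut0, nut2, nut3 and dish_in below 0.074 m or distance between each of nut0, nut2, nut4 and dish_in below 0.074 m or distance between each of nut0, nut3, nut4 and dish_in below 0.074 m or distance between each of nut1, nut2, nut3 and dish_in below 0.074 m or distance between each of nut1, nut2, nut4 and dish_in below 0.074 m or distance between each of nut1, nut3, nut4 and dish_in below 0.074 m or distance between each of nut2, nut3, nut4 and dish_in below 0.074 m) and (distance between nut5 and dish_in below 0.074 m or distance between nut6 and dish_in below 0.074 m or distance between nut7 and dish_in below 0.074 m or distance between nut8 and dish_in below 0.074 m or distance between nut9 and dish_in below 0.074 m)) or (distance between each of nut0, nut1, nut2, nut3 and dish_in below 0.074 m or distance between each of nut0, nut1, nut2, nut4 and dish_in below 0.074 m or distance between each of nut0, nut1, nut3, nut4 and dish_in below 0.074 m or distance between each of nut0, nut2, nut3, nut4 and dish_in below 0.074 m or distance between each of nut1, nut2, nut3, nut4 and dish_in below 0.074 m)) and (distance between nut0 and dish_in below 0.074 m or (x of nut0 in the frame of bin between -0.138 and 0.088 m and y of nut0 in the frame of bin between -0.078 and 0.078 m and z of nut0 in the frame of bin between 0.009 and 0.075 m)) and (distance between nut1 and dish_in below 0.074 m or (x of nut1 in the frame of bin between -0.138 and 0.088 m and y of nut1 in the frame of bin between -0.078 and 0.078 m and z of nut1 in the frame of bin between 0.009 and 0.075 m)) and (distance between nut2 and dish_in below 0.074 m or (x of nut2 in the frame of bin between -0.138 and 0.088 m and y of nut2 in the frame of bin between -0.078 and 0.078 m and z of nut2 in the frame of bin between 0.009 and 0.075 m)) and (distance between nut3 and dish_in below 0.074 m or (x of nut3 in the frame of bin between -0.138 and 0.088 m and y of nut3 in the frame of bin between -0.078 and 0.078 m and z of nut3 in the frame of bin between 0.009 and 0.075 m)) and (distance between nut4 and dish_in below 0.074 m or (x of nut4 in the frame of bin between -0.138 and 0.088 m and y of nut4 in the frame of bin between -0.078 and 0.078 m and z of nut4 in the frame of bin between 0.009 and 0.075 m)) and (distance between nut5 and dish_in below 0.074 m or (x of nut5 in the frame of bin between -0.138 and 0.088 m and y of nut5 in the frame of bin between -0.078 and 0.078 m and z of nut5 in the frame of bin between 0.009 and 0.075 m)) and (distance between nut6 and dish_in below 0.074 m or (x of nut6 in the frame of bin between -0.138 and 0.088 m and y of nut6 in the frame of bin between -0.078 and 0.078 m and z of nut6 in the frame of bin between 0.009 and 0.075 m)) and (distance between nut7 and dish_in below 0.074 m or (x of nut7 in the frame of bin between -0.138 and 0.088 m and y of nut7 in the frame of bin between -0.078 and 0.078 m and z of nut7 in the frame of bin between 0.009 and 0.075 m)) and (distance between nut8 and dish_in below 0.074 m or (x of nut8 in the frame of bin between -0.138 and 0.088 m and y of nut8 in the frame of bin between -0.078 and 0.078 m and z of nut8 in the frame of bin between 0.009 and 0.075 m)) and (distance between nut9 and dish_in below 0.074 m or (x of nut9 in the frame of bin between -0.138 and 0.088 m and y of nut9 in the frame of bin between -0.078 and 0.078 m and z of nut9 in the frame of bin between 0.009 and 0.075 m)) and linear speed of each of nut0, nut1, nut2, nut3, nut4, nut5, nut6, nut7, nut8, nut9 below 0.05 m/s and x of scoop in the frame of mat between -0.1 and 0.1 m and y of scoop in the frame of mat between -0.05 and 0.05 m and z of scoop in the frame of mat between 0.001 and 0.009 m and angle between scoop's own z axis and vertical below 0.1 rad and linear speed of scoop below 0.03 m/s); the robot touches nothing.
It fails at once if a nut is gripped or pushed with the fingers (more than 4 N) (contact force between the fingers and nut0 above 4 N or contact force between the fingers and nut1 above 4 N or contact force between the fingers and nut2 above 4 N or contact force between the fingers and nut3 above 4 N or contact force between the fingers and nut4 above 4 N or contact force between the fingers and nut5 above 4 N or contact force between the fingers and nut6 above 4 N or contact force between the fingers and nut7 above 4 N or contact force between the fingers and nut8 above 4 N or contact force between the fingers and nut9 above 4 N).
It fails at once if the spanner, the can or the case is moved by more than 30 mm (distance of any of spanner, can, case from where it was at the start of the episode above 0.03 m).
It also fails if it takes over 64 s, if anything falls off the work surface, if the arm or the gripper's body presses on something with over 40 N, if the wrist force passes 120 N, or if a joint passes its speed limit or range.

## Robot

A 6-joint arm with a two-finger parallel gripper is mounted at the origin on the work surface. World frame = base frame: x ahead of the robot, y to its left, z up, the work surface at z = 0. Lengths are in m, angles in rad, forces in N, time in s.
With the tool pointing down it reaches from about 0.3 to 0.875 m from the base axis. Payload 6.4 kg.
Tool frame: the origin (TCP) lies midway between the tips of the shut fingers; the grasp point (between the pads) lies 19 mm behind it; z points along the fingers, y is the line along which they close (so a half turn about z gives the same grasp; the last joint's range is limited). The gripper opens to 85 mm and grips with 20 to 120 N. Pads are 22 mm wide; open, the fingers measure 114 mm over their backs; the gripper's body (76 mm by 85 mm) begins 54 mm behind the grasp point. The pads swing forward as they close: fully open they stand 13 mm farther back than shut.
Start: joints at [-1.47, 0.181, 1.607, -0, 1.354, -0.206], TCP at [0.174, -0.548, 0.231] pointing down, gripper open.
Joint ranges: [-2.99, 2.99], [-0.89, 2.07], [0.3, 2.58], [-1.14, 4.28], [0, 2.63], [-3.12, 3.12]. Speed limits (rad/s): [2.57, 2.57, 3.01, 3.14, 3.14, 3.14].

## Interface

Orientations are given as a unit quaternion [w, x, y, z].
In Python, from bench import ctrl, vision, workorder gives the robot as it stands. The module is installed in compiled form; this text tells all that it offers.
- The arm moves only by the tool servo_tool, never from a script. Its argument "steps" is a list of rows, each an object of numbers: "dx", "dy", "dz": the shift along the world's x, y, z as a fraction of full scale; "wx", "wy", "wz": the turn, a rotation vector about the world's x, y, z as a fraction of full scale. A call has exactly 5 rows; each row is the pose to reach, as a shift and turn from the pose commanded when the call began, turning the shorter way round; what a row does not reach only later rows make up. Full scale, the value 1, is 100 mm for a shift and pi rad for a turn. A row lasts 1/12 s, in which the tool goes at most 41.7 mm and 7.16 degrees, less where a joint would pass 70% of its speed; a pose out of reach is approached as far as the arm can. A call with a number of a shift or a turn outside -1 to 1 is refused whole. A call with a gripper value outside its range is refused whole. "jaw" is the opening, from 0 (shut) to 1 (fully open), set as the call begins (left out, the last holds). The fingers move at their own pace and stop on an object; the grip force is fixed at half the most. Time passes only in rows, so rows that repeat a pose let the fingers close, or fill a call up. It gives the time, the measured TCP pose, the force, the opening and the grip force at its end, in the units of the state.
- ctrl.get_obs(): the state, without advancing time (a new reading comes with each control period).
- vision.camera(name): name is "scene" or "top"; returns a dict with "frame" (400x640x3 uint8, red, green, blue), "vfov" (degrees; the focal length in pixels is half the picture's height over the tangent of half this angle, whatever the lens; pixels are square), "cx", "cy" (the principal point, pixels), "D" ([k1, k2, p1, p2, k3] as OpenCV has them; the pictures are not rectified), "camera_from_world" (4x4, takes a point from world to camera coordinates). Camera axes: x right, y up, looking along -z (the intrinsics and any distortion apply to the point x, -y, -z); pixel columns grow to the right and rows downward; lengths in m; the calibration is good to about 2 mm. A picture is of the moment at which its call begins. There is no depth.
- workorder.hand_in(): hands the job in; it is judged then, once.
The state is a dict: "time_s": time; "q": joint angles; "dq": joint speeds; "joint_efforts": joint torques, N m; "eef_pos": TCP position; "eef_rot": TCP orientation; "wrist_force": force on the tool from outside, world axes, zero at the start; "torque": the same for the moment, N m; "opening": opening from 0.0 (shut) to 1.0 (fully open); "grasp_force": force on a finger pad.
Only numpy, scipy, OpenCV 4.12 (cv2) and the standard library are available. Lean on these libraries where they do the work, as an engineer would, in place of code of your own. Each camera call takes 0.05 s, during which the arm holds its last target. There are 200 camera calls.

## Working session

There is one attempt and no reset: what is moved stays moved. The work goes in short steps, Python scripts to look and compute and a tool call to move; the robot and the scene stay as the last step left them, time stands still between calls to the robot, and variables do not carry over. Pictures are saved under pics/ and viewed, at most 10 in all, crops included, and the job is handed in when it is done.

Besides the shell and the picture viewer there is one more tool, called by a JSON object that holds its "method" and its "body". servo_tool: Moves the arm, as the interface text tells. Its arguments: {"type":"object","properties":{"steps":{"type":"array","items":{"type":"object","properties":{"dx":{"type":"number"},"dy":{"type":"number"},"dz":{"type":"number"},"wx":{"type":"number"},"wy":{"type":"number"},"wz":{"type":"number"}}}},"jaw":{"type":"number"}},"required":["steps"]}

```bash
mkdir -p pics; cat > h.py <<'E'
import numpy as np, cv2
from bench import ctrl, vision, workorder
from scipy.spatial.transform import Rotation as R
def cam(n):
    c=vision.camera(n); f=200/np.tan(np.radians(c['vfov'])/2)
    c['K']=np.array([[f,0,c['cx']],[0,f,c['cy']],[0,0,1.]]); c['D']=np.array(c['D'],float)
    T=np.diag([1,-1,-1,1.])@np.array(c['camera_from_world']); c['T']=T; return c
def proj(c,P):
    P=np.atleast_2d(np.array(P,float)); return cv2.projectPoints(P,cv2.Rodrigues(c['T'][:3,:3])[0],c['T'][:3,3],c['K'],c['D'])[0][:,0]
def ray(c,uv,z):
    n=cv2.undistortPoints(np.array(uv,float).reshape(-1,1,2),c['K'],c['D'])[:,0]
    d=np.c_[n,np.ones(len(n))]@c['T'][:3,:3]; o=-c['T'][:3,:3].T@c['T'][:3,3]
    z=np.broadcast_to(z,len(n)); return o+d*((z-o[2])/d[:,2])[:,None]
def save(n,img): cv2.imwrite('pics/'+n,np.ascontiguousarray(img[...,::-1]))
E
python3 - <<'E'
from h import *
o=ctrl.get_obs(); print(o)
for n in('top','scene'):
    c=cam(n); save(n+'0.png',c['frame']); print(n,c['vfov'],-c['T'][:3,:3].T@c['T'][:3,3],c['T'][:3,:3].round(3))
E
```

```text
{'time_s': 0.0, 'q': array([-1.47032934e+00,  1.81553483e-01,  1.60802268e+00,  1.60809821e-05,
        1.35379993e+00, -2.06293040e-01]), 'dq': array([ 5.04478616e-05, -8.71009455e-04, -6.06262121e-04,  2.43300413e-04,
       -9.47059233e-04,  1.94894325e-04]), 'joint_efforts': array([-9.41419894e-04, -4.44876623e+01, -3.51337194e+01, -4.05526189e-04,
        9.14472359e-03, -2.65315961e-06]), 'eef_pos': array([ 0.17360162, -0.54758002,  0.23037007]), 'eef_rot': array([-8.90055070e-04,  9.88260200e-01,  1.52777554e-01,  5.50008945e-05]), 'wrist_force': array([0.71939696, 0.05078505, 0.30719061]), 'torque': array([-0.0487449 , -0.0120166 ,  0.04298982]), 'grasp_force': 0.0, 'opening': 0.999281853222287}
top 51.43245984137554 [ 3.64023381e-01 -1.56500189e-04  1.47661959e+00] [[-0.02  -1.    -0.008]
 [-0.989  0.021 -0.148]
 [ 0.148  0.005 -0.989]]
scene 46.76978474239499 [ 1.2857755  -0.79013636  0.90034791] [[ 0.727  0.686  0.023]
 [ 0.43  -0.43  -0.794]
 [-0.535  0.587 -0.608]]
```

View pics/top0.png

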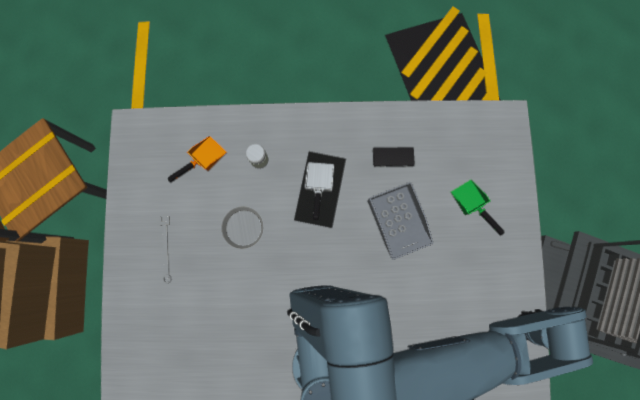

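View pics/scene0.png

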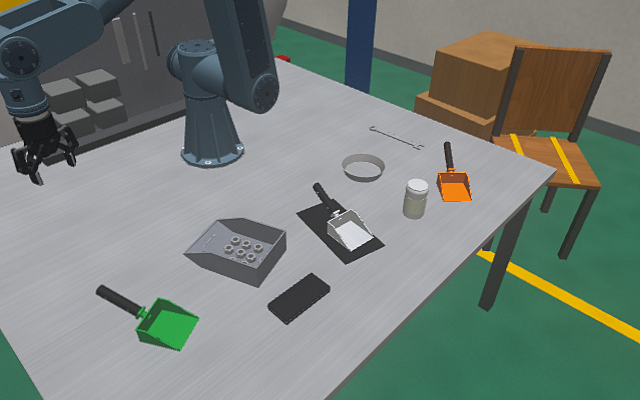

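The top view shows the aluminium scoop on the black mat at (320,177), with a green look-alike at (468,197) and an orange one at (207,153). The bin is at (400,220), the dish at (243,228), the can at (256,153) and the case at (393,157). The silver scoop on the mat is the one meant, and I'll confirm that in an enlarged crop.

```bash
python3 - <<'E'
from h import *
c=cam('top'); f=c['frame']
a=cv2.resize(f[140:270,285:445],None,fx=5,fy=5,interpolation=cv2.INTER_CUBIC)[:600]
save('crop_top.png',a[:600,:800])
c=cam('scene'); f=c['frame']
save('crop_scene.png',cv2.resize(f[145:295,175:390],None,fx=3.7,fy=3.7,interpolation=cv2.INTER_CUBIC))
E
```

```text
(no output)
```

View pics/crop_top.png

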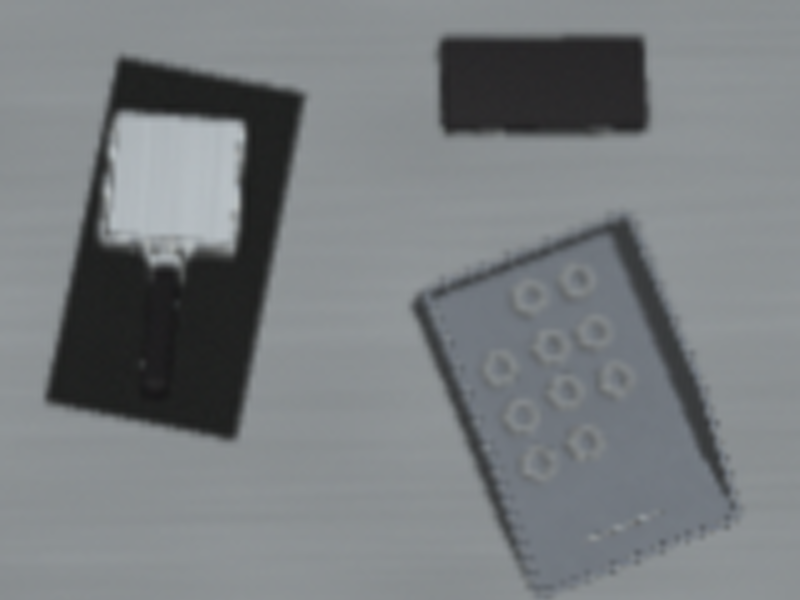

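View pics/crop_scene.png

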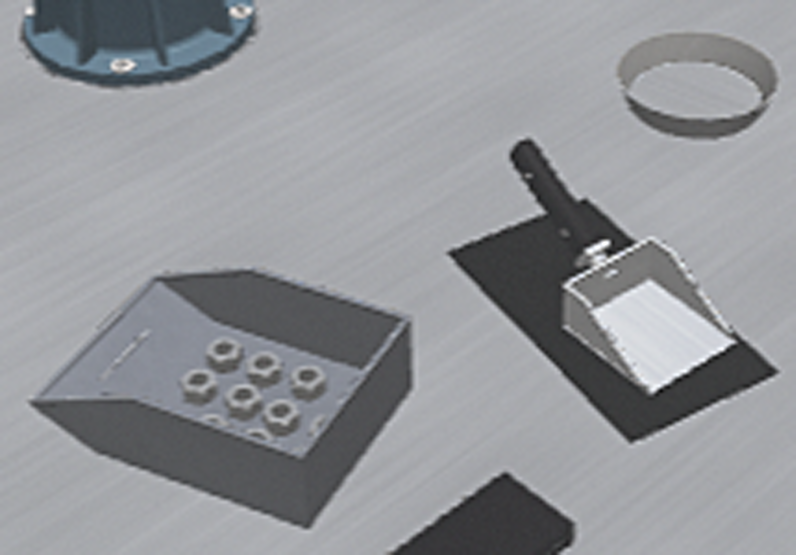

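```bash
cat > fit.py <<'E'
from h import *
from scipy.optimize import least_squares
ct=cam('top'); cs=cam('scene')
t=lambda p:(np.array(p,float)+.5)/5-.5+[285,140]
s=lambda p:(np.array(p,float)+.5)/3.7-.5+[175,145]
def pose(p,M,z0=0): 
    M=np.array(M,float)/1000; c,q=np.cos(p[2]),np.sin(p[2])
    return np.c_[p[0]+c*M[:,0]-q*M[:,1],p[1]+q*M[:,0]+c*M[:,1],M[:,2]+z0]
def fit(name,obs,z0=0):
    g=lambda p:np.concatenate([(proj(c,pose(p,m,z0))-np.array(o)).ravel() for c,m,o in obs])
    r=least_squares(g,[.6,0,0]); print(name,r.x.round(4),r.fun.round(1)); return r.x
B=[(89,78,70),(89,-78,70),(-139,78,30),(-139,-78,30)]
b=fit('bin',[(ct,B,t([(415,300),(625,218),(540,595),(738,515)])),(cs,B,s([(411,320),(303,458),(155,277),(32,402)]))])
M=[(130,70,4),(130,-70,4),(-130,-70,4)]
m=fit('mat',[(ct,M+[(-130,70,4)],t([(122,57),(305,95),(236,438),(47,402)])),(cs,M,s([(777,372),(632,441),(449,252)]))])
S=[(50,47,0),(50,-47,0),(-50,47,42),(-50,-47,42),(-159,0,90)]
sc=fit('scoop',[(ct,S,t([(117,113),(245,120),(99,243),(238,250),(155,390)])),(cs,S,s([(737,342),(650,395),(655,240),(565,285),(525,150)]))],.004)
n=ray(ct,t([(530,297),(578,280),(551,345),(596,332),(501,368),(566,390),(617,379),(522,415),(586,441),(541,463)]),.0188)[:,:2]
c,q=np.cos(b[2]),np.sin(b[2]); print('nuts in bin',((n-b[:2])@np.array([[c,-q],[q,c]])).round(3).tolist())
# dish: bench-grey threshold too weak; extremes of rim circle
def g(p):
    a=np.linspace(0,2*np.pi,721); C=np.c_[p[0]+.077*np.cos(a),p[1]+.077*np.sin(a),0*a+.04]
    u=proj(ct,C);v=proj(cs,C)
    return np.array([u[:,0].min()-224.,u[:,0].max()-263.,u[:,1].min()-208.5,u[:,1].max()-247.5,v[:,0].min()-s((618,0))[0],v[:,0].max()-s((777,0))[0],v[:,1].min()-s((0,33))[1]])
r=least_squares(g,[.5,.25]); print('dish',r.x,r.fun.round(1))
print('spanner/can/case',ray(ct,[(165,218),(168,280),(256,153),(393,157)],[.005,.005,.11,.022]).round(3))
E
python3 fit.py
```

```text
bin [ 0.5162 -0.2673  0.3552] [ 0.3 -2.1 -0.1 -2.  -0.9  1.3  0.4  0.5 -0.1 -1.1  0.3 -0.3 -0.8 -0.6
 -0.8 -0.1]
mat [ 0.6195  0.0011 -0.2214] [-0.9 -0.8  0.1 -1.  -0.   0.4 -0.8 -0.3  0.  -0.3 -0.8  0.2 -1.  -0. ]
scoop [ 0.6642  0.0027 -0.1058] [-0.6 -0.6 -0.4  0.1  0.  -1.6 -1.  -0.8 -0.8 -0.4 -0.2  0.1 -0.5  0.1
 -0.9 -0.5 -0.6  0.3 -1.3 -0.2]
nuts in bin [[0.06, -0.003], [0.058, -0.04], [0.022, -0.004], [0.019, -0.037], [0.02, 0.036], [-0.011, -0.001], [-0.017, -0.038], [-0.016, 0.035], [-0.05, -0.0], [-0.052, 0.035]]
dish [0.48313282 0.27168104] [-3.1  1.8 -3.6  1.5 -2.3  0.1 -0.9]
spanner/can/case [[ 0.523  0.563  0.005]
 [ 0.301  0.547  0.005]
 [ 0.727  0.215  0.11 ]
 [ 0.725 -0.265  0.022]]
```

The first crop confirms it: a bare aluminium scoop with a black handle, lying on the mat. My dish readings fit poorly, so I'll overlay the models to check.

```bash
cat >> fit.py <<'E'
def ov(c,img,k,o,pts,col):
    q=((proj(c,pts)-o+.5)*k-.5).round().astype(int); cv2.polylines(img,[q],False,col,1)
if __name__=='__main__':
    k=3.4;o=np.array([215,140]); I=cv2.resize(ct['frame'][140:270,215:450],None,fx=k,fy=k,interpolation=cv2.INTER_CUBIC)
    k2=3.4; o2=np.array([175,145]); J=cv2.resize(cs['frame'][145:285,175:405],None,fx=k2,fy=k2,interpolation=cv2.INTER_CUBIC)
    a=np.linspace(0,2*np.pi,73)
    d=r.x
    for c,img,kk,oo in((ct,I,k,o),(cs,J,k2,o2)):
        for R_,z in((.077,.04),(.060,.012)): ov(c,img,kk,oo,np.c_[d[0]+R_*np.cos(a),d[1]+R_*np.sin(a),0*a+z],(255,0,0))
        ov(c,img,kk,oo,pose(b,[B[i] for i in(0,1,3,2,0)]),(0,255,0))
        ov(c,img,kk,oo,pose(b,[(85,75,4),(85,-75,4),(-85,-75,4),(-85,75,4),(85,75,4)]),(255,255,0))
        ov(c,img,kk,oo,pose(sc,[S[i] for i in(0,1,3,2,0)]+[(-50,0,30),(-68,0,38),(-159,0,90)],.004),(255,0,255))
    W=max(I.shape[1],J.shape[1]); P=lambda x:np.pad(x,((0,0),(0,W-x.shape[1]),(0,0)))
    v=np.vstack([P(I),P(J)]); v=cv2.resize(v,None,fx=600/v.shape[0],fy=600/v.shape[0]) ; save('ov.png',v); print(v.shape)
E
python3 fit.py|tail -1
```

```text
(600, 522, 3)
```

View pics/ov.png

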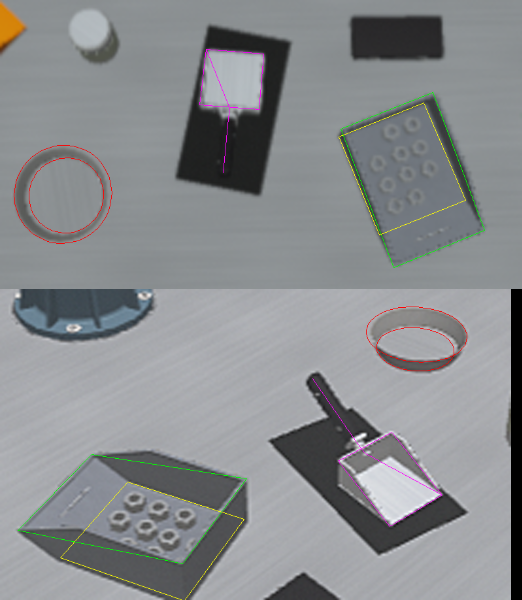

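{"method": "servo_tool", "body": {"steps": [{"dx": 0.3, "dy": 0.4, "wz": -0.03}, {"dx": 0.6, "dy": 0.7, "wz": -0.06}, {"dx": 0.8, "dy": 1, "wz": -0.1}, {"dx": 0.8, "dy": 1, "wz": -0.13}, {"dx": 0.8, "dy": 1, "wz": -0.13}]}}

```text
$.steps[0]: bad value
```

The overlays match the scoop, bin and dish to within about 1 px, so those poses can be trusted. Next I move above the handle. The first call was refused, probably because each row must list all six fields.

{"method": "servo_tool", "body": {"steps": [{"dx": 0.2, "dy": 0.3, "dz": 0, "wx": 0, "wy": 0, "wz": -0.03}, {"dx": 0.4, "dy": 0.6, "dz": 0, "wx": 0, "wy": 0, "wz": -0.06}, {"dx": 0.7, "dy": 0.9, "dz": 0, "wx": 0, "wy": 0, "wz": -0.1}, {"dx": 0.8, "dy": 1, "dz": 0, "wx": 0, "wy": 0, "wz": -0.13}, {"dx": 0.8, "dy": 1, "dz": 0, "wx": 0, "wy": 0, "wz": -0.13}]}}

```text
time_s: 0.82
eef_pos: [0.256, -0.4455, 0.2314]
eef_rot: [-0.0, 0.999, -0.051, 0.0]
wrist_force: [0.5, -0.3, -0.6]
opening: 1.0
grasp_force: 0.0
```

{"method": "servo_tool", "body": {"steps": [{"dx": 0.2, "dy": 0.3, "dz": 0, "wx": 0, "wy": 0, "wz": 0}, {"dx": 0.4, "dy": 0.6, "dz": 0, "wx": 0, "wy": 0, "wz": 0}, {"dx": 0.6, "dy": 0.9, "dz": 0, "wx": 0, "wy": 0, "wz": 0}, {"dx": 0.8, "dy": 1, "dz": 0, "wx": 0, "wy": 0, "wz": 0}, {"dx": 0.8, "dy": 1, "dz": 0, "wx": 0, "wy": 0, "wz": 0}]}}

```text
time_s: 1.23
eef_pos: [0.3358, -0.3466, 0.2317]
eef_rot: [0.0, 0.999, -0.048, 0.001]
wrist_force: [0.3, 0.5, 0.3]
opening: 1.0
grasp_force: 0.0
```

{"method": "servo_tool", "body": {"steps": [{"dx": 0.2, "dy": 0.3, "dz": 0, "wx": 0, "wy": 0, "wz": 0}, {"dx": 0.4, "dy": 0.6, "dz": 0, "wx": 0, "wy": 0, "wz": 0}, {"dx": 0.6, "dy": 0.9, "dz": 0, "wx": 0, "wy": 0, "wz": 0}, {"dx": 0.8, "dy": 1, "dz": 0, "wx": 0, "wy": 0, "wz": 0}, {"dx": 0.8, "dy": 1, "dz": 0, "wx": 0, "wy": 0, "wz": 0}]}}

```text
time_s: 1.65
eef_pos: [0.4157, -0.2473, 0.2316]
eef_rot: [0.0, 0.999, -0.049, 0.001]
wrist_force: [-0.4, 0.4, -0.2]
opening: 1.003
grasp_force: 0.0
```

{"method": "servo_tool", "body": {"steps": [{"dx": 0.2, "dy": 0.3, "dz": 0, "wx": 0, "wy": 0, "wz": 0}, {"dx": 0.4, "dy": 0.6, "dz": 0, "wx": 0, "wy": 0, "wz": 0}, {"dx": 0.6, "dy": 0.9, "dz": 0, "wx": 0, "wy": 0, "wz": 0}, {"dx": 0.8, "dy": 1, "dz": 0, "wx": 0, "wy": 0, "wz": 0}, {"dx": 0.8, "dy": 1, "dz": 0, "wx": 0, "wy": 0, "wz": 0}]}}

```text
time_s: 2.07
eef_pos: [0.4959, -0.1477, 0.2315]
eef_rot: [0.0, 0.999, -0.049, 0.001]
wrist_force: [-0.9, -0.0, -0.2]
opening: 0.999
grasp_force: 0.0
```

{"method": "servo_tool", "body": {"steps": [{"dx": 0.2, "dy": 0.3, "dz": 0, "wx": 0, "wy": 0, "wz": 0}, {"dx": 0.4, "dy": 0.6, "dz": -0.2, "wx": 0, "wy": 0, "wz": 0}, {"dx": 0.6, "dy": 0.9, "dz": -0.4, "wx": 0, "wy": 0, "wz": 0}, {"dx": 0.64, "dy": 1, "dz": -0.6, "wx": 0, "wy": 0, "wz": 0}, {"dx": 0.64, "dy": 1, "dz": -0.6, "wx": 0, "wy": 0, "wz": 0}]}}

```text
time_s: 2.48
eef_pos: [0.5556, -0.0472, 0.1668]
eef_rot: [-0.001, 0.999, -0.049, -0.004]
wrist_force: [-1.8, 0.2, -1.0]
opening: 1.005
grasp_force: 0.0
```

{"method": "servo_tool", "body": {"steps": [{"dx": 0.0, "dy": 0.3, "dz": 0, "wx": 0, "wy": 0, "wz": 0}, {"dx": 0.0, "dy": 0.6, "dz": 0, "wx": 0, "wy": 0, "wz": 0}, {"dx": 0.0, "dy": 0.61, "dz": -0.2, "wx": 0, "wy": 0, "wz": 0}, {"dx": 0.0, "dy": 0.61, "dz": -0.5, "wx": 0, "wy": 0, "wz": 0}, {"dx": 0.0, "dy": 0.61, "dz": -0.5, "wx": 0, "wy": 0, "wz": 0}]}}

```text
time_s: 2.9
eef_pos: [0.5543, 0.0113, 0.1174]
eef_rot: [-0.0, 0.999, -0.051, -0.004]
wrist_force: [-1.9, -0.0, -1.1]
opening: 1.0
grasp_force: 0.0
```

{"method": "servo_tool", "body": {"steps": [{"dx": 0.0, "dy": 0, "dz": -0.2, "wx": 0, "wy": 0, "wz": 0}, {"dx": 0.0, "dy": 0, "dz": -0.4, "wx": 0, "wy": 0, "wz": 0}, {"dx": 0.0, "dy": 0, "dz": -0.6, "wx": 0, "wy": 0, "wz": 0}, {"dx": 0.0, "dy": 0, "dz": -0.7, "wx": 0, "wy": 0, "wz": 0}, {"dx": 0.0, "dy": 0, "dz": -0.7, "wx": 0, "wy": 0, "wz": 0}]}}

```text
time_s: 3.32
eef_pos: [0.5563, 0.0113, 0.0501]
eef_rot: [-0.0, 0.999, -0.051, -0.002]
wrist_force: [-1.8, 0.0, -1.0]
opening: 1.0
grasp_force: 0.0
```

{"method": "servo_tool", "body": {"steps": [{"dx": 0.0, "dy": 0, "dz": 0, "wx": 0, "wy": 0, "wz": 0}, {"dx": 0.0, "dy": 0, "dz": 0, "wx": 0, "wy": 0, "wz": 0}, {"dx": 0.0, "dy": 0, "dz": 0, "wx": 0, "wy": 0, "wz": 0}, {"dx": 0.0, "dy": 0, "dz": 0, "wx": 0, "wy": 0, "wz": 0}, {"dx": 0.0, "dy": 0, "dz": 0, "wx": 0, "wy": 0, "wz": 0}], "jaw": 0}}

```text
time_s: 3.73
eef_pos: [0.5583, 0.0128, 0.0522]
eef_rot: [0.0, 0.999, -0.051, 0.001]
wrist_force: [-0.4, 0.7, -0.4]
opening: 0.301
grasp_force: 0.0
```

{"method": "servo_tool", "body": {"steps": [{"dx": 0.0, "dy": 0, "dz": 0, "wx": 0, "wy": 0, "wz": 0}, {"dx": 0.0, "dy": 0, "dz": 0, "wx": 0, "wy": 0, "wz": 0}, {"dx": 0.0, "dy": 0, "dz": 0, "wx": 0, "wy": 0, "wz": 0}, {"dx": 0.0, "dy": 0, "dz": 0, "wx": 0, "wy": 0, "wz": 0}, {"dx": 0.0, "dy": 0, "dz": 0, "wx": 0, "wy": 0, "wz": 0}]}}

```text
time_s: 4.15
eef_pos: [0.5581, 0.0129, 0.0521]
eef_rot: [0.0, 0.999, -0.051, 0.0]
wrist_force: [-1.8, 0.5, 5.7]
opening: 0.218
grasp_force: 60.5
```

```bash
cat > plan.py <<'E'
from h import *
import json
b=np.array([.5162,-.2673,.352]); d=np.array([.483,.2717]); P=np.array([-.1067,0,.048])
def bin2w(x,y): c,s=np.cos(b[2]),np.sin(b[2]); return b[0]+c*x-s*y, b[1]+s*x+c*y
def tcp(nose,yaw,pitch):  # nose world, pitch deg nose-down
    Rs=R.from_euler('ZY',[yaw,np.radians(pitch)]); return np.array(nose)+Rs.apply(P-[.05,0,0]), Rs*R.from_matrix(np.diag([1,-1,-1]))
def now():
    o=ctrl.get_obs(); q=o['eef_rot']; return np.array(o['eef_pos']),R.from_quat([q[1],q[2],q[3],q[0]]),o
def rows(base,targets):
    for t in targets:
        dp=(t[0]-base[0])*10; w=(t[1]*base[1].inv()).as_rotvec()/np.pi
        print(*np.r_[dp,w].round(3), '| tcp',t[0].round(3))
def B(xn,yn,z,pitch): return tcp([*bin2w(xn,yn),z],b[2],pitch)
def scoopnow():
    p,q,o=now(); Rs=q*R.from_matrix(np.diag([1,-1,-1])); og=p-Rs.apply(P); return og,Rs,og+Rs.apply([.05,0,0])
E
python3 - <<'E'
from plan import *
p,q,o=now(); t=B(-.075,.022,.05,24); up=(p+[0,0,.1],q)
rows((p,q),[up]); rows(up,[t])
E
```

```text
0.0 0.0 1.0 0.0 0.0 0.0 | tcp [0.558 0.013 0.152]
-2.36 -3.28 0.055 -0.017 0.134 0.142 | tcp [ 0.322 -0.315  0.158]
```

{"method": "servo_tool", "body": {"steps": [{"dx": 0, "dy": 0, "dz": 0.1, "wx": 0, "wy": 0, "wz": 0}, {"dx": 0, "dy": 0, "dz": 0.3, "wx": 0, "wy": 0, "wz": 0}, {"dx": 0, "dy": 0, "dz": 0.6, "wx": 0, "wy": 0, "wz": 0}, {"dx": 0, "dy": 0, "dz": 0.9, "wx": 0, "wy": 0, "wz": 0}, {"dx": 0, "dy": 0, "dz": 1, "wx": 0, "wy": 0, "wz": 0}]}}

```text
time_s: 4.57
eef_pos: [0.5596, 0.0126, 0.1556]
eef_rot: [0.0, 0.999, -0.051, 0.003]
wrist_force: [1.1, -0.1, -2.7]
opening: 0.219
grasp_force: 59.6
```

{"method": "servo_tool", "body": {"steps": [{"dx": -0.1, "dy": -0.1, "dz": 0.1, "wx": 0, "wy": 0, "wz": 0.02}, {"dx": -0.2, "dy": -0.3, "dz": 0.1, "wx": 0, "wy": 0, "wz": 0.05}, {"dx": -0.35, "dy": -0.5, "dz": 0.1, "wx": 0, "wy": 0, "wz": 0.08}, {"dx": -0.5, "dy": -0.7, "dz": 0.1, "wx": 0, "wy": 0, "wz": 0.11}, {"dx": -0.6, "dy": -0.9, "dz": 0.1, "wx": 0, "wy": 0, "wz": 0.142}]}}

```text
time_s: 4.98
eef_pos: [0.4955, -0.0773, 0.1601]
eef_rot: [-0.001, 0.985, 0.174, -0.001]
wrist_force: [0.2, -1.2, -3.7]
opening: 0.223
grasp_force: 59.4
```

{"method": "servo_tool", "body": {"steps": [{"dx": -0.15, "dy": -0.2, "dz": 0, "wx": 0, "wy": 0, "wz": 0}, {"dx": -0.3, "dy": -0.4, "dz": 0, "wx": 0, "wy": 0, "wz": 0}, {"dx": -0.45, "dy": -0.6, "dz": 0, "wx": 0, "wy": 0, "wz": 0}, {"dx": -0.6, "dy": -0.8, "dz": 0, "wx": 0, "wy": 0, "wz": 0}, {"dx": -0.7, "dy": -1, "dz": 0, "wx": 0, "wy": 0, "wz": 0}]}}

```text
time_s: 5.4
eef_pos: [0.4256, -0.1773, 0.1602]
eef_rot: [-0.001, 0.985, 0.171, -0.001]
wrist_force: [0.4, -0.1, -2.5]
opening: 0.226
grasp_force: 59.5
```

{"method": "servo_tool", "body": {"steps": [{"dx": -0.2, "dy": -0.2, "dz": 0, "wx": 0, "wy": 0, "wz": 0}, {"dx": -0.4, "dy": -0.4, "dz": 0, "wx": 0, "wy": 0, "wz": 0}, {"dx": -0.6, "dy": -0.6, "dz": 0, "wx": 0, "wy": 0, "wz": 0}, {"dx": -0.8, "dy": -0.8, "dz": 0, "wx": 0, "wy": 0, "wz": 0}, {"dx": -0.9, "dy": -1, "dz": 0, "wx": 0, "wy": 0, "wz": 0}]}}

```text
time_s: 5.82
eef_pos: [0.3352, -0.277, 0.1602]
eef_rot: [-0.001, 0.985, 0.171, -0.001]
wrist_force: [0.8, -0.2, -3.4]
opening: 0.221
grasp_force: 59.5
```

{"method": "servo_tool", "body": {"steps": [{"dx": -0.1, "dy": -0.1, "dz": 0, "wx": 0, "wy": 0, "wz": 0}, {"dx": -0.16, "dy": -0.3, "dz": 0, "wx": 0, "wy": 0, "wz": 0}, {"dx": -0.16, "dy": -0.38, "dz": 0, "wx": 0, "wy": 0, "wz": 0}, {"dx": -0.16, "dy": -0.38, "dz": 0, "wx": 0, "wy": 0, "wz": 0}, {"dx": -0.16, "dy": -0.38, "dz": 0, "wx": 0, "wy": 0, "wz": 0}]}}

```text
time_s: 6.23
eef_pos: [0.3215, -0.3146, 0.1607]
eef_rot: [-0.001, 0.985, 0.171, -0.0]
wrist_force: [-1.0, -0.2, -3.8]
opening: 0.222
grasp_force: 59.6
```

```bash
python3 - <<'E'
from plan import *
p,q,o=now(); print(o['q'].round(2))
for z in (.05,): rows((p,q),[B(-.075,.022,z,24)])
from fit import ov
E
python3 - <<'E'
from plan import *
og,Rs,n=scoopnow(); M=np.array([(50,47,0),(50,-47,0),(-50,-47,42),(-50,47,42),(50,47,0),(0,0,0),(-50,0,30),(-68,0,38),(-159,0,90)])/1000.
k=4;out=[]
for nm in('top','scene'):
    c=cam(nm);u=proj(c,og+Rs.apply(M));m=u.mean(0).round().astype(int);o=m-[50,60]
    o=np.clip(o,0,[540,280]);I=cv2.resize(c['frame'][o[1]:o[1]+120,o[0]:o[0]+100],None,fx=k,fy=k,interpolation=cv2.INTER_CUBIC)
    cv2.polylines(I,[((u-o+.5)*k).astype(int)],False,(255,0,255),1);out.append(I)
save('held.png',np.hstack(out))
E
```

```text
[-1.04 -0.02  1.98  0.    1.19  0.19]
0.006 -0.005 -0.031 -0.046 0.125 0.003 | tcp [ 0.322 -0.315  0.158]
bin [ 0.5162 -0.2673  0.3552] [ 0.3 -2.1 -0.1 -2.  -0.9  1.3  0.4  0.5 -0.1 -1.1  0.3 -0.3 -0.8 -0.6
 -0.8 -0.1]
mat [ 0.6195  0.0011 -0.2214] [-0.9 -0.8  0.1 -1.  -0.   0.4 -0.8 -0.3  0.  -0.3 -0.8  0.2 -1.  -0. ]
scoop [ 0.6642  0.0027 -0.1058] [-0.6 -0.6 -0.4  0.1  0.  -1.6 -1.  -0.8 -0.8 -0.4 -0.2  0.1 -0.5  0.1
 -0.9 -0.5 -0.6  0.3 -1.3 -0.2]
nuts in bin [[0.06, -0.003], [0.058, -0.04], [0.022, -0.004], [0.019, -0.037], [0.02, 0.036], [-0.011, -0.001], [-0.017, -0.038], [-0.016, 0.035], [-0.05, -0.0], [-0.052, 0.035]]
dish [0.48313282 0.27168104] [-3.1  1.8 -3.6  1.5 -2.3  0.1 -0.9]
spanner/can/case [[ 0.523  0.563  0.005]
 [ 0.301  0.547  0.005]
 [ 0.727  0.215  0.11 ]
 [ 0.725 -0.265  0.022]]
```

View pics/held.png

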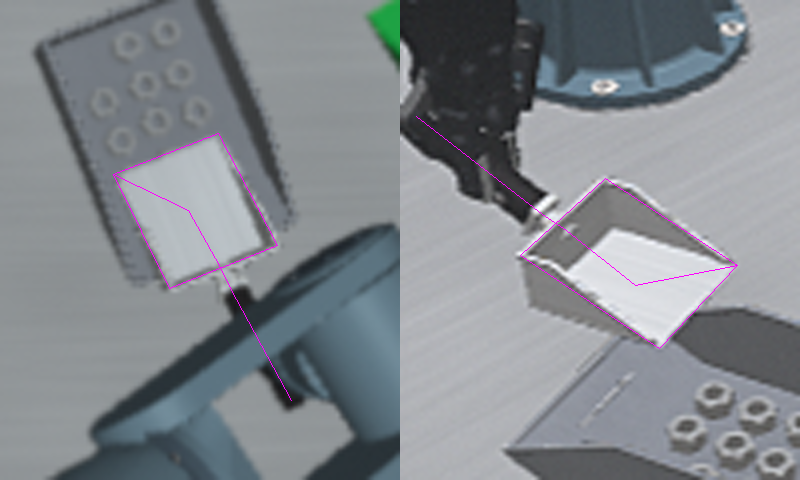

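The held scoop matches its model, with the outline on the bowl in both crops, so the grip hasn't slipped. Next is the nose-down entry.

```bash
python3 - <<'E'
from plan import *
p,q,o=now(); A=B(-.078,.022,.05,28); D=B(-.078,.022,.006,28)
rows((p,q),[A]); rows(A,[D])
y=.022
W=[(-.078,28),(-.068,26),(-.058,24.5),(-.048,22),(-.038,19),(-.028,16.5),(-.02,14),(-.012,11.5),(-.004,9),(.004,7),(.012,5),(.02,3.5),(.028,2.5),(.036,1.5),(.044,.5),(.052,0),(.058,0),(.064,0),(.070,0),(.075,0),(.08,0)]
Z=[.006]+[.0045]*20
T=[B(x,y,z,a) for (x,a),z in zip(W,Z)]
for i in range(0,20,5): print('call'); rows(T[i],T[i+1:i+6])
E
```

```text
0.047 0.006 0.049 -0.053 0.146 0.002 | tcp [ 0.327 -0.313  0.166]
0.0 0.0 -0.44 0.0 0.0 0.0 | tcp [ 0.327 -0.313  0.122]
call
0.057 0.021 -0.056 0.004 -0.01 0.0 | tcp [ 0.332 -0.311  0.116]
0.123 0.045 -0.088 0.007 -0.018 0.0 | tcp [ 0.339 -0.309  0.113]
0.174 0.064 -0.142 0.011 -0.031 0.0 | tcp [ 0.344 -0.307  0.108]
0.219 0.08 -0.21 0.017 -0.047 0.0 | tcp [ 0.349 -0.305  0.101]
0.274 0.101 -0.269 0.022 -0.06 0.0 | tcp [ 0.354 -0.303  0.095]
call
0.039 0.014 -0.06 0.005 -0.013 0.0 | tcp [ 0.358 -0.302  0.089]
0.081 0.03 -0.123 0.01 -0.026 0.0 | tcp [ 0.362 -0.3    0.083]
0.125 0.046 -0.186 0.014 -0.039 0.0 | tcp [ 0.367 -0.299  0.076]
0.178 0.065 -0.238 0.018 -0.05 0.0 | tcp [ 0.372 -0.297  0.071]
0.232 0.085 -0.291 0.022 -0.06 0.0 | tcp [ 0.377 -0.295  0.066]
call
0.06 0.022 -0.04 0.003 -0.008 0.0 | tcp [ 0.383 -0.293  0.062]
0.126 0.046 -0.067 0.005 -0.013 0.0 | tcp [ 0.39  -0.29   0.059]
0.193 0.071 -0.094 0.007 -0.018 -0.0 | tcp [ 0.397 -0.288  0.057]
0.26 0.095 -0.121 0.009 -0.023 -0.0 | tcp [ 0.403 -0.285  0.054]
0.331 0.121 -0.135 0.01 -0.026 -0.0 | tcp [ 0.41  -0.283  0.052]
call
0.056 0.021 0.0 0.0 0.0 0.0 | tcp [ 0.416 -0.281  0.052]
0.113 0.041 0.0 0.0 0.0 0.0 | tcp [ 0.422 -0.279  0.052]
0.169 0.062 0.0 0.0 0.0 0.0 | tcp [ 0.427 -0.277  0.052]
0.216 0.079 0.0 0.0 0.0 0.0 | tcp [ 0.432 -0.275  0.052]
0.263 0.097 0.0 0.0 0.0 0.0 | tcp [ 0.437 -0.273  0.052]
```

{"method": "servo_tool", "body": {"steps": [{"dx": 0.01, "dy": 0, "dz": 0.01, "wx": -0.01, "wy": 0.03, "wz": 0}, {"dx": 0.02, "dy": 0, "dz": 0.02, "wx": -0.022, "wy": 0.06, "wz": 0}, {"dx": 0.03, "dy": 0, "dz": 0.04, "wx": -0.036, "wy": 0.1, "wz": 0.002}, {"dx": 0.047, "dy": 0.006, "dz": 0.049, "wx": -0.053, "wy": 0.146, "wz": 0.002}, {"dx": 0.047, "dy": 0.006, "dz": 0.049, "wx": -0.053, "wy": 0.146, "wz": 0.002}]}}

```text
time_s: 6.85
eef_pos: [0.3284, -0.3132, 0.1658]
eef_rot: [0.043, 0.955, 0.171, -0.24]
wrist_force: [-0.6, -0.4, -3.8]
opening: 0.222
grasp_force: 59.7
```

{"method": "servo_tool", "body": {"steps": [{"dx": 0, "dy": 0, "dz": -0.1, "wx": 0, "wy": 0, "wz": 0}, {"dx": 0, "dy": 0, "dz": -0.2, "wx": 0, "wy": 0, "wz": 0}, {"dx": 0, "dy": 0, "dz": -0.3, "wx": 0, "wy": 0, "wz": 0}, {"dx": 0, "dy": 0, "dz": -0.4, "wx": 0, "wy": 0, "wz": 0}, {"dx": 0, "dy": 0, "dz": -0.44, "wx": 0, "wy": 0, "wz": 0}]}}

```text
time_s: 7.27
eef_pos: [0.325, -0.314, 0.1204]
eef_rot: [0.041, 0.956, 0.169, -0.238]
wrist_force: [-0.9, 1.1, -2.4]
opening: 0.22
grasp_force: 59.6
```

```bash
python3 - <<'E'
from plan import *
og,Rs,n=scoopnow(); print(n,np.degrees(Rs.as_euler('ZYX')),ctrl.get_obs()['wrist_force'])
p,q,o=now(); rows((p,q),[B(-.078,.022,.006,28)])
E
```

```text
[ 0.43381071 -0.27415439  0.00451416] [20.07933114 27.96313278  0.12741643] [-0.87867373  1.07882647 -2.41183557]
0.017 0.006 0.016 -0.001 -0.0 0.001 | tcp [ 0.327 -0.313  0.122]
```

{"method": "servo_tool", "body": {"steps": [{"dx": 0.06, "dy": 0.02, "dz": -0.05, "wx": 0.004, "wy": -0.01, "wz": 0}, {"dx": 0.123, "dy": 0.045, "dz": -0.085, "wx": 0.007, "wy": -0.018, "wz": 0}, {"dx": 0.174, "dy": 0.064, "dz": -0.14, "wx": 0.011, "wy": -0.031, "wz": 0}, {"dx": 0.22, "dy": 0.08, "dz": -0.21, "wx": 0.017, "wy": -0.047, "wz": 0}, {"dx": 0.274, "dy": 0.1, "dz": -0.267, "wx": 0.022, "wy": -0.06, "wz": 0}]}}

```text
time_s: 7.68
eef_pos: [0.3538, -0.3048, 0.0954]
eef_rot: [0.025, 0.975, 0.172, -0.139]
wrist_force: [-1.1, -0.1, -3.8]
opening: 0.221
grasp_force: 59.6
```

{"method": "servo_tool", "body": {"steps": [{"dx": 0.04, "dy": 0.014, "dz": -0.06, "wx": 0.005, "wy": -0.013, "wz": 0}, {"dx": 0.08, "dy": 0.03, "dz": -0.123, "wx": 0.01, "wy": -0.026, "wz": 0}, {"dx": 0.125, "dy": 0.046, "dz": -0.186, "wx": 0.014, "wy": -0.039, "wz": 0}, {"dx": 0.178, "dy": 0.065, "dz": -0.238, "wx": 0.018, "wy": -0.05, "wz": 0}, {"dx": 0.232, "dy": 0.085, "dz": -0.291, "wx": 0.022, "wy": -0.06, "wz": 0}]}}

```text
time_s: 8.1
eef_pos: [0.3767, -0.2965, 0.0665]
eef_rot: [0.008, 0.984, 0.174, -0.042]
wrist_force: [0.1, 0.1, -3.9]
opening: 0.224
grasp_force: 59.5
```

```bash
python3 - <<'E'
from plan import *
og,Rs,n=scoopnow(); print(n,np.degrees(Rs.as_euler('ZYX')),ctrl.get_obs()['wrist_force'])
p,q,o=now(); rows((p,q),[B(.004,.022,.0045,7)])
c=cam('top'); save('s1.png',cv2.resize(c['frame'][165:265,350:450],None,fx=4,fy=4,interpolation=cv2.INTER_CUBIC))
E
```

```text
[ 0.5196106  -0.24439766  0.00541995] [20.0284496   4.84112522 -0.04387426] [ 0.06137858  0.07953468 -3.85554874]
-0.048 -0.004 0.048 -0.004 0.011 0.001 | tcp [ 0.372 -0.297  0.071]
```

View pics/s1.png

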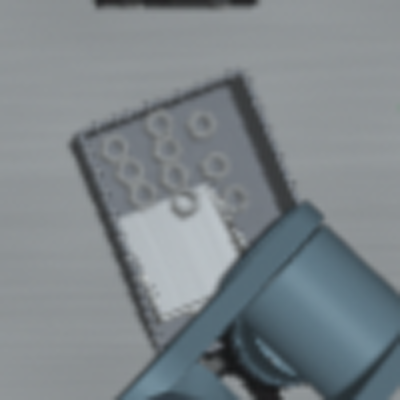

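One nut is already on the bowl, and two columns are stacked ahead of the nose. I keep pushing to the back wall.

```bash
python3 - <<'E'
from plan import *
p,q,o=now(); T=[B(x,.022,.0042,a) for x,a in [(.018,4),(.026,3),(.034,2),(.042,1),(.05,.3),(.057,0),(.064,0),(.07,0),(.075,0),(.08,0)]]
rows((p,q),T[:5]); rows(T[4],T[5:])
E
```

```text
0.052 0.028 -0.026 0.001 -0.004 0.001 | tcp [ 0.382 -0.293  0.063]
0.118 0.052 -0.053 0.003 -0.009 0.001 | tcp [ 0.388 -0.291  0.06 ]
0.184 0.076 -0.08 0.005 -0.014 0.001 | tcp [ 0.395 -0.288  0.058]
0.25 0.1 -0.107 0.007 -0.02 0.001 | tcp [ 0.402 -0.286  0.055]
0.32 0.126 -0.126 0.008 -0.023 0.001 | tcp [ 0.409 -0.283  0.053]
0.063 0.023 -0.008 0.001 -0.002 0.0 | tcp [ 0.415 -0.281  0.052]
0.129 0.047 -0.008 0.001 -0.002 0.0 | tcp [ 0.422 -0.279  0.052]
0.185 0.068 -0.008 0.001 -0.002 0.0 | tcp [ 0.427 -0.277  0.052]
0.232 0.085 -0.008 0.001 -0.002 0.0 | tcp [ 0.432 -0.275  0.052]
0.279 0.103 -0.008 0.001 -0.002 0.0 | tcp [ 0.437 -0.273  0.052]
```

{"method": "servo_tool", "body": {"steps": [{"dx": 0.052, "dy": 0.028, "dz": -0.026, "wx": 0.001, "wy": -0.004, "wz": 0.001}, {"dx": 0.118, "dy": 0.052, "dz": -0.053, "wx": 0.003, "wy": -0.009, "wz": 0.001}, {"dx": 0.184, "dy": 0.076, "dz": -0.08, "wx": 0.005, "wy": -0.014, "wz": 0.001}, {"dx": 0.25, "dy": 0.1, "dz": -0.107, "wx": 0.007, "wy": -0.02, "wz": 0.001}, {"dx": 0.32, "dy": 0.126, "dz": -0.126, "wx": 0.008, "wy": -0.023, "wz": 0.001}]}}

```text
time_s: 8.57
eef_pos: [0.4096, -0.2832, 0.0536]
eef_rot: [0.001, 0.984, 0.176, -0.004]
wrist_force: [-0.3, 0.1, -0.8]
opening: 0.223
grasp_force: 59.9
```

{"method": "servo_tool", "body": {"steps": [{"dx": 0.063, "dy": 0.023, "dz": -0.008, "wx": 0.001, "wy": -0.002, "wz": 0}, {"dx": 0.129, "dy": 0.047, "dz": -0.008, "wx": 0.001, "wy": -0.002, "wz": 0}, {"dx": 0.185, "dy": 0.068, "dz": -0.008, "wx": 0.001, "wy": -0.002, "wz": 0}, {"dx": 0.232, "dy": 0.085, "dz": -0.008, "wx": 0.001, "wy": -0.002, "wz": 0}, {"dx": 0.279, "dy": 0.103, "dz": -0.008, "wx": 0.001, "wy": -0.002, "wz": 0}]}}

```text
time_s: 8.98
eef_pos: [0.4375, -0.2729, 0.053]
eef_rot: [0.001, 0.984, 0.176, -0.001]
wrist_force: [-1.6, -1.5, -1.5]
opening: 0.226
grasp_force: 59.7
```

```bash
python3 - <<'E'
from plan import *
og,Rs,n=scoopnow(); print(n,np.degrees(Rs.as_euler('ZYX')),ctrl.get_obs()['wrist_force'])
p,q,o=now(); rows((p,q),[B(.08,.022,.0042,0)])
c=cam('top'); a=c['frame'][165:265,350:450]; c=cam('scene'); e=c['frame'][190:290,175:300]
save('s2.png',cv2.resize(np.hstack([a,e]),None,fx=3.5,fy=3.5,interpolation=cv2.INTER_CUBIC))
E
```

```text
[ 0.58433942 -0.21857957  0.00452772] [20.3140982   0.18094816 -0.03980341] [-1.62338614 -1.50703297 -1.53598066]
-0.009 -0.002 -0.008 0.001 -0.001 -0.001 | tcp [ 0.437 -0.273  0.052]
```

View pics/s2.png

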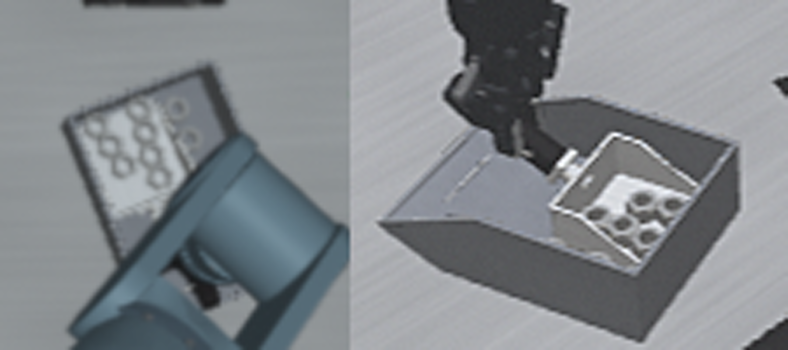

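All seven nuts of the two columns now lie in the bowl. Next I tilt the nose up about the heel while backing off slightly, then lift.

```bash
python3 - <<'E'
from plan import *
p,q,o=now()
def H(xh,zh,a): r=np.radians(a); return B(xh+.1*np.cos(r),.022,zh+.1*np.sin(r),-a)
T=[H(-.0205-.001*i,.0045+.0012*i,2.5*i) for i in range(1,11)]
rows((p,q),T[:5]); rows(T[4],T[5:]); rows(T[9],[H(-.034,.11,25)])
L=H(-.034,.11,25)
# dish approach: nose-up carry, dump at several yaws
yaw=np.arctan2(d[1],d[0])
for pt,z in((-25,.12),(0,.09),(55,.065)): 
    t=tcp([d[0]-.03*np.cos(yaw),d[1]-.03*np.sin(yaw),z],yaw,pt); print(pt); rows(L,[t])
E
```

```text
-0.045 -0.016 -0.018 0.005 -0.014 -0.001 | tcp [ 0.433 -0.274  0.051]
-0.073 -0.026 -0.032 0.01 -0.027 -0.001 | tcp [ 0.431 -0.275  0.05 ]
-0.099 -0.036 -0.047 0.015 -0.04 -0.001 | tcp [ 0.428 -0.276  0.048]
-0.124 -0.045 -0.063 0.02 -0.053 -0.001 | tcp [ 0.425 -0.277  0.047]
-0.149 -0.054 -0.079 0.025 -0.066 -0.001 | tcp [ 0.423 -0.278  0.045]
-0.023 -0.008 -0.017 0.005 -0.013 0.0 | tcp [ 0.421 -0.279  0.043]
-0.045 -0.016 -0.035 0.01 -0.026 0.0 | tcp [ 0.418 -0.28   0.042]
-0.065 -0.024 -0.053 0.014 -0.039 0.0 | tcp [ 0.416 -0.281  0.04 ]
-0.085 -0.031 -0.071 0.019 -0.052 0.0 | tcp [ 0.415 -0.281  0.038]
-0.103 -0.038 -0.09 0.024 -0.065 0.0 | tcp [ 0.413 -0.282  0.036]
-0.033 -0.012 0.935 0.0 0.0 0.0 | tcp [ 0.409 -0.283  0.13 ]
-25
-0.94 4.605 -0.323 0.0 -0.0 0.051 | tcp [0.315 0.177 0.097]
0
-0.891 4.632 0.085 -0.058 0.126 0.05 | tcp [0.32  0.18  0.138]
55
0.034 5.153 0.914 -0.186 0.404 0.042 | tcp [0.413 0.232 0.221]
```

{"method": "servo_tool", "body": {"steps": [{"dx": -0.045, "dy": -0.016, "dz": -0.018, "wx": 0.005, "wy": -0.014, "wz": 0}, {"dx": -0.073, "dy": -0.026, "dz": -0.032, "wx": 0.01, "wy": -0.027, "wz": 0}, {"dx": -0.099, "dy": -0.036, "dz": -0.047, "wx": 0.015, "wy": -0.04, "wz": 0}, {"dx": -0.124, "dy": -0.045, "dz": -0.063, "wx": 0.02, "wy": -0.053, "wz": 0}, {"dx": -0.149, "dy": -0.054, "dz": -0.079, "wx": 0.025, "wy": -0.066, "wz": 0}]}}

```text
time_s: 9.5
eef_pos: [0.4215, -0.2782, 0.0447]
eef_rot: [-0.02, 0.978, 0.175, 0.108]
wrist_force: [0.4, 0.5, -5.1]
opening: 0.222
grasp_force: 59.4
```

{"method": "servo_tool", "body": {"steps": [{"dx": -0.023, "dy": -0.008, "dz": -0.017, "wx": 0.005, "wy": -0.013, "wz": 0}, {"dx": -0.045, "dy": -0.016, "dz": -0.035, "wx": 0.01, "wy": -0.026, "wz": 0}, {"dx": -0.065, "dy": -0.024, "dz": -0.053, "wx": 0.014, "wy": -0.039, "wz": 0}, {"dx": -0.085, "dy": -0.031, "dz": -0.071, "wx": 0.019, "wy": -0.052, "wz": 0}, {"dx": -0.103, "dy": -0.038, "dz": -0.09, "wx": 0.024, "wy": -0.065, "wz": 0}]}}

```text
time_s: 9.92
eef_pos: [0.4112, -0.2824, 0.0358]
eef_rot: [-0.038, 0.961, 0.172, 0.213]
wrist_force: [0.1, -0.7, -5.9]
opening: 0.223
grasp_force: 59.4
```

{"method": "servo_tool", "body": {"steps": [{"dx": -0.02, "dy": -0.01, "dz": 0.15, "wx": 0, "wy": 0, "wz": 0}, {"dx": -0.03, "dy": -0.01, "dz": 0.35, "wx": 0, "wy": 0, "wz": 0}, {"dx": -0.03, "dy": -0.01, "dz": 0.55, "wx": 0, "wy": 0, "wz": 0}, {"dx": -0.03, "dy": -0.01, "dz": 0.75, "wx": 0, "wy": 0, "wz": 0}, {"dx": -0.03, "dy": -0.01, "dz": 0.95, "wx": 0, "wy": 0, "wz": 0}]}}

```text
time_s: 10.33
eef_pos: [0.4079, -0.2831, 0.1313]
eef_rot: [-0.039, 0.961, 0.172, 0.212]
wrist_force: [0.3, 0.1, -5.1]
opening: 0.221
grasp_force: 59.9
```

```bash
python3 - <<'E'
from plan import *
og,Rs,n=scoopnow(); print(n,np.degrees(Rs.as_euler('ZYX')),ctrl.get_obs()['wrist_force'])
p,q,o=now(); print(o['q'].round(2)); yaw=np.arctan2(d[1],d[0]); t=tcp([d[0]-.035*np.cos(yaw),d[1]-.035*np.sin(yaw),.14],yaw,-25); rows((p,q),[t])
c=cam('top'); a=c['frame'][165:265,350:450]; c=cam('scene'); e=c['frame'][170:270,175:300]
save('s3.png',cv2.resize(np.hstack([a,e]),None,fx=3.5,fy=3.5,interpolation=cv2.INTER_CUBIC))
E
```

```text
[ 0.56015965 -0.22678411  0.15377201] [ 20.26228112 -24.90852246   0.10613051] [ 0.26151089  0.13914903 -5.08917763]
[-1.14  0.03  2.06  0.5   1.07 -0.17]
-0.969 4.581 -0.14 -0.0 -0.001 0.05 | tcp [0.311 0.175 0.117]
```

View pics/s3.png

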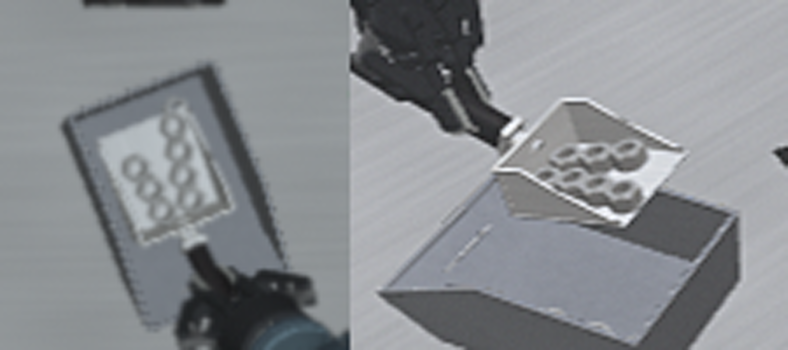

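All seven nuts sit firmly in the tilted bowl, clear of the bin. I carry them to the dish.

{"method": "servo_tool", "body": {"steps": [{"dx": -0.02, "dy": 0.1, "dz": 0, "wx": 0, "wy": 0, "wz": 0}, {"dx": -0.06, "dy": 0.28, "dz": 0, "wx": 0, "wy": 0, "wz": 0}, {"dx": -0.1, "dy": 0.48, "dz": 0, "wx": 0, "wy": 0, "wz": 0}, {"dx": -0.14, "dy": 0.68, "dz": 0, "wx": 0, "wy": 0, "wz": 0}, {"dx": -0.18, "dy": 0.88, "dz": 0, "wx": 0, "wy": 0, "wz": 0}]}}

```text
time_s: 10.85
eef_pos: [0.3891, -0.1924, 0.1286]
eef_rot: [-0.041, 0.961, 0.172, 0.212]
wrist_force: [0.2, -0.0, -4.8]
opening: 0.219
grasp_force: 59.9
```

{"method": "servo_tool", "body": {"steps": [{"dx": -0.04, "dy": 0.2, "dz": 0, "wx": 0, "wy": 0, "wz": 0.005}, {"dx": -0.08, "dy": 0.4, "dz": 0, "wx": 0, "wy": 0, "wz": 0.01}, {"dx": -0.12, "dy": 0.6, "dz": 0, "wx": 0, "wy": 0, "wz": 0.015}, {"dx": -0.16, "dy": 0.8, "dz": 0, "wx": 0, "wy": 0, "wz": 0.02}, {"dx": -0.2, "dy": 1, "dz": 0, "wx": 0, "wy": 0, "wz": 0.025}]}}

```text
time_s: 11.27
eef_pos: [0.3689, -0.0925, 0.1287]
eef_rot: [-0.049, 0.954, 0.21, 0.21]
wrist_force: [0.7, 0.2, -4.7]
opening: 0.221
grasp_force: 59.9
```

{"method": "servo_tool", "body": {"steps": [{"dx": -0.04, "dy": 0.2, "dz": 0, "wx": 0, "wy": 0, "wz": 0.005}, {"dx": -0.08, "dy": 0.4, "dz": 0, "wx": 0, "wy": 0, "wz": 0.01}, {"dx": -0.12, "dy": 0.6, "dz": 0, "wx": 0, "wy": 0, "wz": 0.015}, {"dx": -0.16, "dy": 0.8, "dz": 0, "wx": 0, "wy": 0, "wz": 0.02}, {"dx": -0.2, "dy": 1, "dz": 0, "wx": 0, "wy": 0, "wz": 0.025}]}}

```text
time_s: 11.68
eef_pos: [0.3486, 0.0071, 0.1286]
eef_rot: [-0.057, 0.945, 0.247, 0.208]
wrist_force: [0.1, 0.2, -5.0]
opening: 0.22
grasp_force: 59.9
```

{"method": "servo_tool", "body": {"steps": [{"dx": -0.04, "dy": 0.2, "dz": 0, "wx": 0, "wy": 0, "wz": 0}, {"dx": -0.08, "dy": 0.4, "dz": 0, "wx": 0, "wy": 0, "wz": 0}, {"dx": -0.12, "dy": 0.6, "dz": 0, "wx": 0, "wy": 0, "wz": 0}, {"dx": -0.16, "dy": 0.8, "dz": 0, "wx": 0, "wy": 0, "wz": 0}, {"dx": -0.2, "dy": 1, "dz": 0, "wx": 0, "wy": 0, "wz": 0}]}}

```text
time_s: 12.1
eef_pos: [0.3281, 0.1063, 0.1284]
eef_rot: [-0.056, 0.945, 0.247, 0.208]
wrist_force: [0.4, 0.4, -5.3]
opening: 0.222
grasp_force: 59.9
```

{"method": "servo_tool", "body": {"steps": [{"dx": -0.04, "dy": 0.2, "dz": -0.02, "wx": 0, "wy": 0, "wz": 0}, {"dx": -0.08, "dy": 0.38, "dz": -0.06, "wx": 0, "wy": 0, "wz": 0}, {"dx": -0.12, "dy": 0.55, "dz": -0.1, "wx": 0, "wy": 0, "wz": 0}, {"dx": -0.16, "dy": 0.66, "dz": -0.13, "wx": 0, "wy": 0, "wz": 0}, {"dx": -0.19, "dy": 0.7, "dz": -0.14, "wx": 0, "wy": 0, "wz": 0}]}}

```text
time_s: 12.52
eef_pos: [0.3075, 0.1765, 0.1135]
eef_rot: [-0.057, 0.945, 0.248, 0.206]
wrist_force: [-0.2, 0.6, -6.5]
opening: 0.219
grasp_force: 59.9
```

```bash
python3 - <<'E'
from plan import *
og,Rs,n=scoopnow(); print(n,np.degrees(Rs.as_euler('ZYX')),ctrl.get_obs()['wrist_force'])
p,q,o=now(); print(o['q'].round(2)); yaw=np.arctan2(d[1],d[0])
W=[(-18,.122),(-12,.107),(-6,.095),(0,.083),(6,.073),(11,.066),(16,.062),(21,.06),(26,.06),(31,.06),(35,.06),(39,.06),(43,.06),(47,.06),(50,.06),(53,.06),(56,.06),(58,.06),(60,.06),(60,.06)]
T=[(p,q)]+[tcp([d[0]-.035*np.cos(yaw),d[1]-.035*np.sin(yaw),z],yaw,a) for a,z in W]
for i in range(0,20,5): print('call'); rows(T[i],T[i+1:i+6])
E
```

```text
[0.44891125 0.25641982 0.13519013] [ 29.39204264 -24.6434687    0.33418125] [-0.22728606  0.57460378 -6.50555894]
[-0.04 -0.65  2.58  0.3   0.87  0.86]
call
0.022 -0.023 0.057 -0.02 0.031 -0.001 | tcp [0.31  0.174 0.119]
0.027 -0.02 0.079 -0.036 0.06 -0.001 | tcp [0.31  0.174 0.121]
0.048 -0.008 0.129 -0.052 0.089 -0.001 | tcp [0.312 0.176 0.126]
0.084 0.013 0.175 -0.069 0.118 -0.001 | tcp [0.316 0.178 0.131]
0.135 0.041 0.236 -0.085 0.147 -0.0 | tcp [0.321 0.181 0.137]
call
0.054 0.03 0.059 -0.014 0.024 -0.0 | tcp [0.326 0.184 0.143]
0.117 0.066 0.142 -0.027 0.048 0.0 | tcp [0.333 0.187 0.151]
0.189 0.107 0.239 -0.041 0.073 0.0 | tcp [0.34  0.191 0.161]
0.27 0.152 0.347 -0.054 0.097 0.0 | tcp [0.348 0.196 0.172]
0.359 0.202 0.447 -0.068 0.121 0.0 | tcp [0.357 0.201 0.182]
call
0.076 0.043 0.073 -0.011 0.019 0.0 | tcp [0.365 0.205 0.189]
0.157 0.088 0.141 -0.022 0.039 0.0 | tcp [0.373 0.21  0.196]
0.242 0.136 0.201 -0.033 0.058 -0.0 | tcp [0.381 0.214 0.202]
0.33 0.185 0.255 -0.044 0.077 0.0 | tcp [0.39  0.219 0.207]
0.398 0.224 0.29 -0.052 0.092 0.0 | tcp [0.397 0.223 0.211]
call
0.07 0.039 0.031 -0.008 0.015 0.0 | tcp [0.404 0.227 0.214]
0.141 0.079 0.059 -0.016 0.029 -0.0 | tcp [0.411 0.231 0.217]
0.188 0.106 0.074 -0.022 0.039 0.0 | tcp [0.416 0.234 0.218]
0.237 0.133 0.088 -0.027 0.048 -0.0 | tcp [0.42  0.237 0.22 ]
0.237 0.133 0.088 -0.027 0.048 -0.0 | tcp [0.42  0.237 0.22 ]
```

Joint 3 is near its limit, and tipping moves the wrist away from it.

{"method": "servo_tool", "body": {"steps": [{"dx": 0.03, "dy": 0, "dz": 0.06, "wx": -0.02, "wy": 0.031, "wz": 0}, {"dx": 0.035, "dy": -0.01, "dz": 0.09, "wx": -0.036, "wy": 0.06, "wz": 0}, {"dx": 0.048, "dy": -0.008, "dz": 0.13, "wx": -0.052, "wy": 0.089, "wz": 0}, {"dx": 0.084, "dy": 0.013, "dz": 0.175, "wx": -0.069, "wy": 0.118, "wz": 0}, {"dx": 0.135, "dy": 0.041, "dz": 0.236, "wx": -0.085, "wy": 0.147, "wz": 0}]}}

```text
time_s: 12.93
eef_pos: [0.325, 0.1788, 0.1407]
eef_rot: [0.016, 0.966, 0.253, -0.049]
wrist_force: [-2.9, -1.6, 4.9]
opening: 0.22
grasp_force: 60.9
```

```bash
python3 - <<'E'
from plan import *
og,Rs,n=scoopnow(); print(n,np.degrees(Rs.as_euler('ZYX')),ctrl.get_obs()['wrist_force'])
p,q,o=now(); print(o['q'].round(2)); yaw=np.arctan2(d[1],d[0])
rows((p,q),[tcp([d[0]-.035*np.cos(yaw),d[1]-.035*np.sin(yaw),.073],yaw,6)])
E
```

```text
[0.45678109 0.25258631 0.07705688] [29.34420985  5.8359619  -0.31944725] [-2.85677419 -1.59793363  4.88939441]
[ 0.21 -0.11  2.11 -0.04  1.24  1.28]
-0.04 0.018 -0.036 0.001 0.002 -0.0 | tcp [0.321 0.181 0.137]
```

{"method": "servo_tool", "body": {"steps": [{"dx": 0.03, "dy": 0.04, "dz": 0.03, "wx": -0.014, "wy": 0.024, "wz": 0}, {"dx": 0.09, "dy": 0.08, "dz": 0.11, "wx": -0.027, "wy": 0.048, "wz": 0}, {"dx": 0.16, "dy": 0.12, "dz": 0.2, "wx": -0.041, "wy": 0.073, "wz": 0}, {"dx": 0.24, "dy": 0.165, "dz": 0.31, "wx": -0.054, "wy": 0.097, "wz": 0}, {"dx": 0.33, "dy": 0.215, "dz": 0.41, "wx": -0.068, "wy": 0.121, "wz": 0}]}}

```text
time_s: 13.35
eef_pos: [0.3587, 0.2005, 0.1818]
eef_rot: [0.069, 0.933, 0.245, -0.256]
wrist_force: [-0.1, -0.5, -2.2]
opening: 0.224
grasp_force: 59.0
```

{"method": "servo_tool", "body": {"steps": [{"dx": 0.076, "dy": 0.043, "dz": 0.073, "wx": -0.011, "wy": 0.019, "wz": 0}, {"dx": 0.157, "dy": 0.088, "dz": 0.141, "wx": -0.022, "wy": 0.039, "wz": 0}, {"dx": 0.242, "dy": 0.136, "dz": 0.2, "wx": -0.033, "wy": 0.058, "wz": 0}, {"dx": 0.33, "dy": 0.185, "dz": 0.255, "wx": -0.044, "wy": 0.077, "wz": 0}, {"dx": 0.398, "dy": 0.224, "dz": 0.29, "wx": -0.052, "wy": 0.092, "wz": 0}]}}

```text
time_s: 13.77
eef_pos: [0.3988, 0.2228, 0.2097]
eef_rot: [0.108, 0.877, 0.231, -0.406]
wrist_force: [-0.3, 0.8, -3.5]
opening: 0.224
grasp_force: 59.1
```

{"method": "servo_tool", "body": {"steps": [{"dx": 0.07, "dy": 0.039, "dz": 0.03, "wx": -0.008, "wy": 0.015, "wz": 0}, {"dx": 0.14, "dy": 0.079, "dz": 0.06, "wx": -0.016, "wy": 0.029, "wz": 0}, {"dx": 0.188, "dy": 0.106, "dz": 0.074, "wx": -0.022, "wy": 0.039, "wz": 0}, {"dx": 0.237, "dy": 0.133, "dz": 0.088, "wx": -0.027, "wy": 0.048, "wz": 0}, {"dx": 0.237, "dy": 0.133, "dz": 0.088, "wx": -0.027, "wy": 0.048, "wz": 0}]}}

```text
time_s: 14.18
eef_pos: [0.4221, 0.2357, 0.217]
eef_rot: [0.127, 0.839, 0.221, -0.481]
wrist_force: [0.3, -0.4, -2.7]
opening: 0.224
grasp_force: 59.2
```

```bash
python3 - <<'E'
from plan import *
og,Rs,n=scoopnow(); print(n,np.degrees(Rs.as_euler('ZYX')),ctrl.get_obs()['wrist_force'])
p,q,o=now(); print(o['q'].round(2)); 
c=cam('top'); a=c['frame'][170:270,190:320]; c=cam('scene'); e=c['frame'][100:200,300:430]
save('s4.png',cv2.resize(np.hstack([a,e]),None,fx=3,fy=3,interpolation=cv2.INTER_CUBIC))
E
```

```text
[0.45505894 0.25420517 0.05751716] [29.48966442 59.62537094 -0.11094569] [ 0.2759612  -0.38721193 -2.65500245]
[ 0.36  0.74  1.18 -0.18  2.24  1.38]
```

```bash
python3 - <<'E'
from plan import *
p,q,o=now()
rows((p,q),[(p+[0,0,.05],tcp([0,0,0],0.5147,30)[1])])
rows((p,tcp([0,0,0],0.5147,30)[1]),[(p,tcp([0,0,0],0.5147,0)[1])])
print(np.r_[.545,.013,.155]-p-[0,0,.05], (-.106-.5147)/np.pi)
E
```

```text
0.0 0.0 0.5 0.081 -0.142 -0.0 | tcp [0.422 0.236 0.268]
0.0 0.0 0.0 0.082 -0.145 0.0 | tcp [0.422 0.236 0.218]
[ 0.12339781 -0.2225755  -0.11310482] -0.19757494635427889
```

{"method": "servo_tool", "body": {"steps": [{"dx": 0, "dy": 0, "dz": 0.1, "wx": 0, "wy": 0, "wz": 0}, {"dx": 0, "dy": 0, "dz": 0.2, "wx": 0.02, "wy": -0.035, "wz": 0}, {"dx": 0, "dy": 0, "dz": 0.3, "wx": 0.04, "wy": -0.07, "wz": 0}, {"dx": 0, "dy": 0, "dz": 0.4, "wx": 0.06, "wy": -0.105, "wz": 0}, {"dx": 0, "dy": 0, "dz": 0.5, "wx": 0.081, "wy": -0.142, "wz": 0}]}}

```text
time_s: 14.7
eef_pos: [0.4219, 0.236, 0.2713]
eef_rot: [0.068, 0.933, 0.246, -0.253]
wrist_force: [-0.4, -0.9, -1.7]
opening: 0.225
grasp_force: 59.1
```

{"method": "servo_tool", "body": {"steps": [{"dx": 0, "dy": 0, "dz": 0, "wx": 0.018, "wy": -0.032, "wz": 0}, {"dx": 0, "dy": 0, "dz": 0, "wx": 0.036, "wy": -0.064, "wz": 0}, {"dx": 0, "dy": 0, "dz": 0, "wx": 0.056, "wy": -0.1, "wz": 0}, {"dx": 0, "dy": 0, "dz": 0, "wx": 0.075, "wy": -0.132, "wz": 0}, {"dx": 0, "dy": 0, "dz": 0, "wx": 0.082, "wy": -0.145, "wz": 0}]}}

```text
time_s: 15.12
eef_pos: [0.4198, 0.2354, 0.2715]
eef_rot: [0.002, 0.967, 0.254, -0.003]
wrist_force: [0.3, 0.6, -2.9]
opening: 0.216
grasp_force: 59.1
```

{"method": "servo_tool", "body": {"steps": [{"dx": 0.1, "dy": -0.2, "dz": 0, "wx": 0, "wy": 0, "wz": -0.03}, {"dx": 0.2, "dy": -0.4, "dz": 0, "wx": 0, "wy": 0, "wz": -0.06}, {"dx": 0.3, "dy": -0.6, "dz": 0, "wx": 0, "wy": 0, "wz": -0.09}, {"dx": 0.4, "dy": -0.8, "dz": 0, "wx": 0, "wy": 0, "wz": -0.12}, {"dx": 0.5, "dy": -1, "dz": 0, "wx": 0, "wy": 0, "wz": -0.15}]}}

```text
time_s: 15.53
eef_pos: [0.4707, 0.1349, 0.2706]
eef_rot: [0.001, 1.0, 0.019, -0.007]
wrist_force: [0.8, -0.0, -2.0]
opening: 0.217
grasp_force: 59.3
```

{"method": "servo_tool", "body": {"steps": [{"dx": 0.1, "dy": -0.2, "dz": 0, "wx": 0, "wy": 0, "wz": -0.01}, {"dx": 0.3, "dy": -0.4, "dz": -0.1, "wx": 0, "wy": 0, "wz": -0.02}, {"dx": 0.5, "dy": -0.7, "dz": -0.2, "wx": 0, "wy": 0, "wz": -0.04}, {"dx": 0.7, "dy": -1, "dz": -0.3, "wx": 0, "wy": 0, "wz": -0.048}, {"dx": 0.7, "dy": -1, "dz": -0.3, "wx": 0, "wy": 0, "wz": -0.048}]}}

```text
time_s: 15.95
eef_pos: [0.5424, 0.0308, 0.2383]
eef_rot: [0.002, 0.998, -0.057, -0.008]
wrist_force: [-1.7, -0.1, -2.9]
opening: 0.226
grasp_force: 59.6
```

```bash
python3 - <<'E'
from plan import *
og,Rs,n=scoopnow(); print(og,np.degrees(Rs.as_euler('ZYX')),ctrl.get_obs()['wrist_force'])
p,q,o=now(); rows((p,q),[(np.array([.545,.013,.09]),tcp([0,0,0],-.106,0)[1])])
a=cam('top')['frame'][140:270,190:450]; e=cam('scene')['frame'][110:300,170:480]
a=cv2.resize(a,(780,390)[:2] if 0 else (600,300),interpolation=cv2.INTER_CUBIC); e=cv2.resize(e,(489,300),interpolation=cv2.INTER_CUBIC)
save('s5.png',np.vstack([a,np.pad(e,((0,0),(0,111),(0,0)))]))
E
```

```text
[0.64761105 0.01855473 0.18869781] [-6.50771048  0.88631515 -0.29632266] [-1.66208634 -0.07034077 -2.86978747]
0.026 -0.178 -1.483 0.001 -0.005 0.002 | tcp [0.545 0.013 0.09 ]
```

View pics/s5.png

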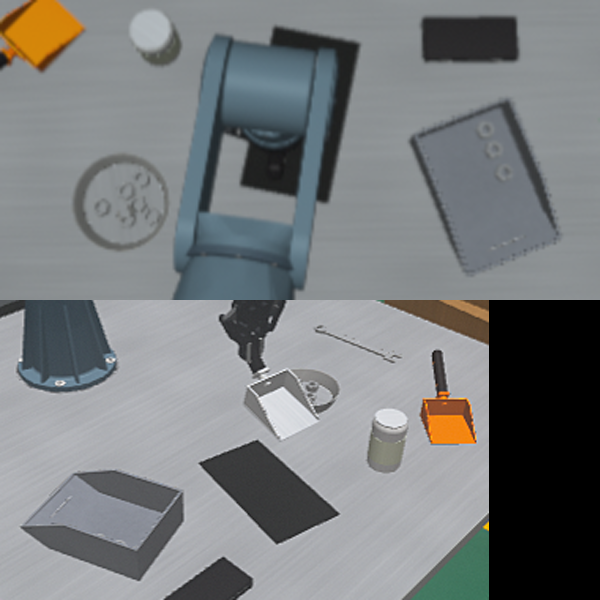

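The dish at (120,200) holds the seven nuts, three remain in the bin, and the scoop and bench are clear. Next I lay the scoop on the mat.

{"method": "servo_tool", "body": {"steps": [{"dx": 0.026, "dy": -0.08, "dz": -0.2, "wx": 0, "wy": -0.003, "wz": 0.002}, {"dx": 0.026, "dy": -0.178, "dz": -0.4, "wx": 0, "wy": -0.004, "wz": 0.002}, {"dx": 0.026, "dy": -0.178, "dz": -0.7, "wx": 0, "wy": -0.004, "wz": 0.002}, {"dx": 0.026, "dy": -0.178, "dz": -0.9, "wx": 0, "wy": -0.004, "wz": 0.002}, {"dx": 0.026, "dy": -0.178, "dz": -1, "wx": 0, "wy": -0.004, "wz": 0.002}]}}

```text
time_s: 16.47
eef_pos: [0.5415, 0.0194, 0.1376]
eef_rot: [0.0, 0.999, -0.05, -0.003]
wrist_force: [-0.5, 0.3, -3.6]
opening: 0.223
grasp_force: 59.6
```

{"method": "servo_tool", "body": {"steps": [{"dx": 0, "dy": 0, "dz": -0.15, "wx": 0, "wy": 0, "wz": 0}, {"dx": 0, "dy": 0, "dz": -0.3, "wx": 0, "wy": 0, "wz": 0}, {"dx": 0, "dy": 0, "dz": -0.5, "wx": 0, "wy": 0, "wz": 0}, {"dx": 0, "dy": 0, "dz": -0.6, "wx": 0, "wy": 0, "wz": 0}, {"dx": 0, "dy": 0, "dz": -0.6, "wx": 0, "wy": 0, "wz": 0}]}}

```text
time_s: 16.88
eef_pos: [0.5437, 0.0189, 0.0791]
eef_rot: [0.0, 0.999, -0.05, -0.001]
wrist_force: [-0.3, 0.1, -2.3]
opening: 0.22
grasp_force: 59.3
```

```bash
python3 - <<'E'
from plan import *
og,Rs,n=scoopnow(); print(og,np.degrees(Rs.as_euler('ZYX')),ctrl.get_obs()['wrist_force'])
p,q,o=now(); rows((p,q),[(np.array([p[0],p[1],.0525]),tcp([0,0,0],-.106,0)[1])])
E
```

```text
[0.64971567 0.00818608 0.03075032] [-5.76333095  0.16551128 -0.05943163] [-0.25488483  0.08687855 -2.32488572]
0.0 0.0 -0.266 0.0 -0.001 -0.002 | tcp [0.544 0.019 0.052]
```

{"method": "servo_tool", "body": {"steps": [{"dx": 0, "dy": 0, "dz": -0.08, "wx": 0, "wy": 0, "wz": 0}, {"dx": 0, "dy": 0, "dz": -0.16, "wx": 0, "wy": 0, "wz": 0}, {"dx": 0, "dy": 0, "dz": -0.22, "wx": 0, "wy": -0.001, "wz": 0}, {"dx": 0, "dy": 0, "dz": -0.266, "wx": 0, "wy": -0.001, "wz": 0}, {"dx": 0, "dy": 0, "dz": -0.266, "wx": 0, "wy": -0.001, "wz": 0}]}}

```text
time_s: 17.3
eef_pos: [0.5445, 0.0181, 0.0527]
eef_rot: [0.001, 0.999, -0.051, 0.001]
wrist_force: [1.3, 0.7, 1.0]
opening: 0.221
grasp_force: 58.5
```

{"method": "servo_tool", "body": {"steps": [{"dx": 0, "dy": 0, "dz": 0, "wx": 0, "wy": 0, "wz": 0}, {"dx": 0, "dy": 0, "dz": 0, "wx": 0, "wy": 0, "wz": 0}, {"dx": 0, "dy": 0, "dz": 0, "wx": 0, "wy": 0, "wz": 0}, {"dx": 0, "dy": 0, "dz": 0, "wx": 0, "wy": 0, "wz": 0}, {"dx": 0, "dy": 0, "dz": 0, "wx": 0, "wy": 0, "wz": 0}], "jaw": 1}}

```text
time_s: 17.72
eef_pos: [0.5442, 0.0181, 0.0528]
eef_rot: [0.001, 0.999, -0.051, 0.0]
wrist_force: [0.2, 0.0, 0.0]
opening: 0.917
grasp_force: 0.0
```

{"method": "servo_tool", "body": {"steps": [{"dx": 0, "dy": 0, "dz": 0, "wx": 0, "wy": 0, "wz": 0}, {"dx": 0, "dy": 0, "dz": 0, "wx": 0, "wy": 0, "wz": 0}, {"dx": 0, "dy": 0, "dz": 0, "wx": 0, "wy": 0, "wz": 0}, {"dx": 0, "dy": 0, "dz": 0, "wx": 0, "wy": 0, "wz": 0}, {"dx": 0, "dy": 0, "dz": 0.1, "wx": 0, "wy": 0, "wz": 0}]}}

```text
time_s: 18.13
eef_pos: [0.5427, 0.0184, 0.0614]
eef_rot: [0.0, 0.999, -0.051, -0.001]
wrist_force: [-0.6, -0.1, -0.4]
opening: 1.004
grasp_force: 0.0
```

{"method": "servo_tool", "body": {"steps": [{"dx": 0, "dy": 0, "dz": 0.1, "wx": 0, "wy": 0, "wz": 0}, {"dx": 0, "dy": 0, "dz": 0.3, "wx": 0, "wy": 0, "wz": 0}, {"dx": 0, "dy": 0, "dz": 0.6, "wx": 0, "wy": 0, "wz": 0}, {"dx": 0, "dy": 0, "dz": 0.9, "wx": 0, "wy": 0, "wz": 0}, {"dx": 0, "dy": 0, "dz": 1, "wx": 0, "wy": 0, "wz": 0}]}}

```text
time_s: 18.55
eef_pos: [0.5471, 0.0177, 0.1689]
eef_rot: [0.001, 0.999, -0.051, 0.005]
wrist_force: [1.5, 0.6, 1.2]
opening: 0.997
grasp_force: 0.0
```

{"method": "servo_tool", "body": {"steps": [{"dx": -0.2, "dy": 0, "dz": 0.2, "wx": 0, "wy": 0, "wz": 0}, {"dx": -0.4, "dy": 0, "dz": 0.4, "wx": 0, "wy": 0, "wz": 0}, {"dx": -0.6, "dy": 0, "dz": 0.6, "wx": 0, "wy": 0, "wz": 0}, {"dx": -0.8, "dy": 0, "dz": 0.8, "wx": 0, "wy": 0, "wz": 0}, {"dx": -1, "dy": 0, "dz": 0.8, "wx": 0, "wy": 0, "wz": 0}]}}

```text
time_s: 18.97
eef_pos: [0.4455, 0.0177, 0.2475]
eef_rot: [0.001, 0.999, -0.051, 0.004]
wrist_force: [0.3, -0.5, 0.9]
opening: 0.998
grasp_force: 0.0
```

```bash
python3 - <<'E'
from plan import *
# predicted scoop pose vs picture: bright bowl inner floor centroid in scene view
c=cam('scene'); f=c['frame'].astype(int); og=np.array([.6497,.0082,.004]); Rs=R.from_euler('Z',-.104)
fl=np.array([(48,44,1),(48,-44,1),(-48,-44,2.5),(-48,44,2.5)])/1000
u=proj(c,og+Rs.apply(fl)); print(u.round(1))
m=np.zeros(f.shape[:2],np.uint8); cv2.fillPoly(m,[u.astype(np.int32)],1)
x0,y0=(u.min(0)-15).astype(int); x1,y1=(u.max(0)+15).astype(int)
br=(f[y0:y1,x0:x1].min(2)>195); mm=m[y0:y1,x0:x1]>0
ys,xs=np.nonzero(br); print('bright',br.sum(),'in model',(br&mm).sum(),'model',mm.sum(),xs.mean()+x0,ys.mean()+y0,u.mean(0))
print(ctrl.get_obs()['eef_pos'])
E
```

```text
[[369.7 233.7]
 [347.5 246.9]
 [325.3 229.1]
 [347.3 217. ]]
bright 644 in model 554 model 705 348.9006211180124 230.15062111801242 [347.43045464 231.65848398]
[0.44183512 0.01842756 0.24535181]
```

The scoop's bright floor lies within about 2 px of the predicted resting pose, so it is flat on the mat and free of the gripper. I hand the job in.

```bash
python3 -c "
from bench import workorder; print(workorder.hand_in())"
```

```text
the job is handed in; nothing more can be done
None
```

I handed the job in: the last pictures show seven nuts in the dish, three still in the bin, and the scoop empty and flat on the mat; the spanner, can and case were not touched, and the hand-in gave no verdict.

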